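Reset a tripped tray sealer with its spring-return key

ROBOT

A 7-joint arm with a two-finger parallel gripper is mounted at the origin on the work surface. World frame = base frame: x ahead of the robot, y to its left, z up, the work surface at z = 0. Lengths are in m, angles in rad, forces in N, time in s.
With the tool pointing down it reaches from about 0.425 to 0.95 m from the base axis. Payload 16.7 kg.
Tool frame: the origin (TCP) lies between the finger pads; the fingertips stand robot.nose_length ahead of it and the grasp point (between the pads) lies 5 mm behind it (robot.nose_length is the distance from the TCP to the fingertips, in m); z points along the fingers, y is the direction in which the jaws open and shut (so a half turn about z gives the same grasp; the last joint's range is limited). The gripper opens to 94 mm and grips with 3 to 60 N. Pads are 16 mm wide; open, the fingers measure 119 mm over their backs; the gripper's body (75 mm by 177 mm) begins 78 mm behind the grasp point.
Start: joints at [0.98, 0.426, 0.074, 1.606, -0.034, 1.111, -0.067], TCP at [0.289, -0.61, 0.192] pointing down, gripper open.
Joint ranges: [-2.85, 2.85], [-0.5, 2.14], [-1.23, 1.37], [0.21, 2.46], [-1.02, 4.16], [0.16, 2.05], [-2.73, 2.73]. Speed limits (rad/s): [1.89, 1.89, 2.39, 2.39, 3.01, 3.01, 3.01].

INTERFACE

Orientations are given as a unit quaternion [x, y, z, w].
In Python, from plant import robot gives the robot as it stands.
- The arm moves only by the tool move_arm, never from a script. Its argument "motion" is text: rows parted by semicolons, each of 4 numbers parted by spaces: the shift along the tool's x, y, z in units of 100 mm (1.0 is 100 mm), then the turn about the tool's z in units of 360 degrees (1.0 is 360 degrees). A call has 1 to 12 rows; each row is the pose to reach, as a shift and turn from the pose measured when the call began, along the tool's axes at that moment, turning the shorter way round; what a row does not reach only later rows make up. A row lasts 1/8 s, in which the tool goes at most 62.5 mm and 10.7 degrees, less where a joint would pass 70% of its speed; a pose out of reach is approached as far as the arm can. A call with a number of a shift or a turn outside -1 to 1 is refused whole. A call with a gripper value outside its range is refused whole. "fingers" is the gripper command: -1 is fully open, 1 is shut, values between are in proportion, set as the call begins (left out, the last holds). The fingers move at their own pace and stop on an object; the grip force is fixed at half the most. Time passes only in rows, so rows that repeat a pose let the fingers close. It gives the time, the measured TCP pose, the force and the opening at its end, in the units of the state.
- robot.observe(): the state, without advancing time (a new reading comes with each control period).
- robot.get_image(name): name is "scene" or "side" or "wrist"; returns a dict with "pixels" (400x640x3 uint8, red, green, blue), "vfov" (degrees; the focal length in pixels is half the picture's height over the tangent of half this angle, whatever the lens; pixels are square), "cx", "cy" (the principal point, pixels), "view" (4x4, takes a point from world to camera coordinates). Camera axes: x right, y down, z forward; pixel columns grow to the right and rows downward; lengths in m; the calibration is good to about 2 mm. The wrist camera is an equidistant fisheye: a pixel r from the principal point sees the ray r / f radians off the axis. A picture is of the moment at which its call begins. There is no depth.
- robot.finish_job(): hands the job in, once; it reports no verdict.
The state is a dict: "time_s": time; "q": joint angles; "qd": joint speeds; "joint_torque": joint torques, N m; "eef_pos": TCP position; "ee_rot": TCP orientation; "ft_force": force on the tool from outside, world axes, zero at the start; "torque": the same for the moment, N m; "width": finger opening in m.
Only numpy, scipy, OpenCV 4.12 (cv2) and the standard library are available. Lean on these libraries where they do the work, as an engineer would, in place of code of your own. Each camera call takes 0.05 s, during which the arm holds its last target.

TASK

The tray sealer has tripped on over-temperature. Turn its temperature dial back so that the pointer stands on the raised index mark, and let go of it; then take the square-headed key from the key stand, work it into the key switch until its collar is fully home (the pins stick: rock it a little as it goes in), and turn it a quarter turn clockwise to the stop. The switch springs back, so finish while still gripping the key and holding it turned; leave the round-headed key, the trays and the bottle alone.

Things in the scene. Friction and masses are not known exactly. Their poses are not given: they have to be found in the camera images.
- sealer: Table-top tray sealer, fixed to the bench. Origin: centre of the underside of its control console, at bench height. The console is a white box with a flat steel top, 300 mm along its x, 150 mm along its y, 100 mm high. On its top, both at y = +8 mm: the dial at x = -85 mm and the key switch at x = +80 mm; two low pilot lamps near the -y edge.
- head_top (a point): Middle of the top of the sealer's closed cream heated head, 174 mm above the bench (an obstacle). Head, side arms and black handle bar stand on the -y side of the console: in the sealer's frame y from -75 to -395 mm, x from -145 to +300 mm, nowhere higher than 175 mm; a film roll behind them, lower.
- dial (a joint): Temperature dial, rad. 0: its pointer stands on the index mark. Grows as the dial is turned clockwise seen from above; range -1.8 to 1.8. It stays where it is left (friction 0.04 N m). It starts 0.55 to 1.25 clockwise of the mark (too hot).
- dial_grip (a point): Point on the dial's vertical axis, 26 mm above the console top, where its bar is gripped. The dial is a black upright bar 44 mm long, 12 mm thick, from 4 to 35 mm above the console, over a thin disc of 43 mm diameter. The point turns with the dial: x along the bar to the pointer end (white line on top of that half), z up.
- dial_index (a point): Top of the raised index mark: a black block 12 x 5 mm, 3 mm high, on the console top 35 mm from the dial's axis towards the console's +x (towards the key switch). The other ticks of the scale are thin and flat.
- lock_mouth (a point): Centre of the mouth of the key switch: top of its bright metal bezel (34 mm square, on a thin black plate), 12 mm above the console top. Axes as the sealer's. The keyway is a vertical slot 14 mm along x, 6 mm along y, rim chamfered 2.5 mm. It runs 16 mm down through the fixed bezel to the turning plug, whose slot is 13.2 x 5.2 mm: the key turns only when home.
- lock_pins (a point): Point in the keyway 5.5 mm below the mouth. Two pairs of stiff sprung pins reach in from both sides 4 and 11 mm below the mouth; the bit of the key must pass both. Pressed straight in it sticks there until 7 to 18 N; pressed with 5 N or so while turned about 8 degrees to and fro about its long axis it slips past, the upper pair when turned anticlockwise, the lower clockwise.
- lock (a joint): Angle of the key switch's plug, rad: 0 at rest, in line with the slot of the bezel; grows as the key is turned clockwise seen from above, to a stop at 1.571 (a quarter turn). A spring turns it back (0.02 N m at rest, 0.15 N m at the stop). With the key's play in the plug and the give of the grip, the hand turns 6 to 15 degrees further than the plug.
- key: The sealer's key, 35 g: a steel double-bit key with a black plastic head with square corners. Origin at its tip, z up to the head, x along the width of bit and head, y along their thickness. From the tip: flat bit 12 mm wide, 4 mm thick, 3.5 mm high; round shank of 4.4 mm diameter up to the collar at 23 mm. It works either way round.
- key_collar (a point): Centre of the underside of the key's round collar (15 mm diameter, 8 mm high), 23 mm above the tip. At the start it rests on the stand; with the key fully home it rests on the bezel, at the mouth. Axes as the key's.
- key_grip (a point): Point on the key's axis in its head, 26 mm above the underside of the collar, where it is gripped across its thickness (along its y). The head is 30 mm wide, 10 mm thick and 34 mm high, from 8 to 42 mm above the underside of the collar. Axes as the key's.
- cabinet_key: Another key, in the other slot of the stand, not to be touched: same bit, shank and collar, but its black head is a round disc (32 mm diameter, 10 mm thick). Origin at its tip, axes as the key's.
- key_stand: Fixed grey plastic block 130 mm along its x, 70 mm along its y, 36 mm high, origin at the centre of its underside. Two slots at x = -34 and +34 mm, y = 0, each 13.2 mm along x by 5.2 mm along y and 27 mm deep, hold the two upright keys, either key in either slot, bits in line with the stand's x.
- trays: Nested stack of white plastic meal trays, 190 x 140 mm, 76 mm high, loose. Origin at the centre of the underside.
- bottle: Clear sanitiser bottle, 62 mm diameter, 170 mm high, loose. Origin at the centre of its underside.
Mind the look-alikes: they are no part of the job. What is shaped like the key but green or white is not meant.

How it is judged:
On the way, in this order (a step that is already met when the one before it is completed fails the run):
1. the dial's pointer stands on the index mark and the dial is let go (value of joint dial between -0.12 and 0.12 rad and contact force between the fingers and sealer below 0.05 N), for 0.2 s.
2. the key is fully home in the key switch (z of key in the frame of lock_mouth below -0.0205 m and horizontal distance between key and lock_mouth below 0.003 m), for 0.1 s.
At the end, for the whole second after the job is handed in: The fingers grip the key, which is fully home in the key switch (tip at least 20.5 mm below the mouth, within 3 mm of its axis) and hold the plug turned at least 1.4 rad (80 degrees) clockwise, while the dial still points at the index mark within 0.12 rad (7 degrees) (all of step 2 and value of joint lock above 1.4 rad and contact force between the fingers and key above 1 N and value of joint dial between -0.12 and 0.12 rad); the arm keeps its last pose, push and grip.
It fails at once if the round-headed key is moved (distance of cabinet_key from where it was at the start of the episode above 0.01 m).
It fails at once if the trays are moved (distance of trays from where it was at the start of the episode above 0.02 m).
It fails at once if the bottle is moved (distance of bottle from where it was at the start of the episode above 0.02 m).
It also fails if it takes over 70 s, if anything falls off the work surface, if the arm or the gripper's body presses on something with over 40 N, if the wrist force passes 120 N, or if a joint passes its speed limit or range.

## Working session

There is one attempt and no reset: what is moved stays moved. The work goes in short steps, Python scripts to look and compute and a tool call to move; the robot and the scene stay as the last step left them, time stands still between calls to the robot, and variables do not carry over. Pictures are saved under pics/ and viewed, and the job is handed in when it is done.

Besides the shell and the picture viewer there is one more tool, called as name(argument=value, ...) on one line, values as JSON. move_arm: Moves the arm, as the interface text tells. Its arguments: {"type":"object","properties":{"motion":{"type":"string"},"fingers":{"type":"number"}},"required":["motion"]}

```bash
ls; mkdir -p pics
python3 - <<'E'
from plant import robot
import cv2
s=robot.observe(); print(s, robot.nose_length)
for n in ["scene","side","wrist"]:
    im=robot.get_image(n); cv2.imwrite(f"pics/a_{n}.png",im["pixels"][:,:,::-1]); print(n,im["vfov"],im["cx"],im["cy"],im["view"].tolist())
E
```

```text
pics
{'time_s': 0.0, 'q': array([ 0.97946567,  0.42674391,  0.073819  ,  1.60660658, -0.03411465,
        1.11082039, -0.06711218]), 'qd': array([ 0.0015508 ,  0.00025569,  0.00031812,  0.00195799,  0.00130845,
       -0.00148341,  0.00201913]), 'joint_torque': array([ 4.29234397e-04, -9.35845470e+01,  3.66698407e+00, -4.54196727e+01,
       -4.87153977e-02,  2.03652709e-02,  1.87512028e-04]), 'eef_pos': array([ 0.28841908, -0.60975964,  0.19086692]), 'ee_rot': array([ 9.75699410e-01,  2.19112357e-01, -1.79615002e-04, -6.35057803e-04]), 'ft_force': array([-0.21287482, -1.05775873,  0.44419475]), 'torque': array([-0.01107686,  0.01757946, -0.04482793]), 'width': 0.09405785881560985} 0.014
scene 46.62763975966852 315.19752191675303 206.28477254649553 [[-0.47916971153650084, 0.8776962818362285, 0.0067545833984293275, 0.1528047598668067], [0.6547408269838725, 0.3625534240771219, -0.6632265556884988, -0.3251587211050791], [-0.584560379282159, -0.3133755758523858, -0.7483882090417274, 1.7340586116107632], [0.0, 0.0, 0.0, 1.0]]
side 42.92270283974094 315.59860705941725 201.39156343799849 [[-0.897201775763586, -0.4414540066825048, 0.01213810325506667, 0.5786932534953562], [-0.23103861746190255, 0.44577931641010715, -0.8648132505357615, 0.19059321054975886], [0.3763643591095739, -0.7787163546792247, -0.5019469176587692, 1.153715263105543], [0.0, 0.0, 0.0, 1.0]]
wrist 65.70646984690485 320.20145268877934 199.67899735686748 [[0.42704595874561885, -0.9042285764387723, -0.001559060790570127, -0.6728592544786951], [-0.877402024427192, -0.4147920519458557, 0.24106688112142988, -0.02495612057883359], [-0.21862624876739395, -0.10157871427646577, -0.9705072530155762, 0.39125205754490927], [0.0, 0.0, 0.0, 1.0]]
```

View pics/a_scene.png

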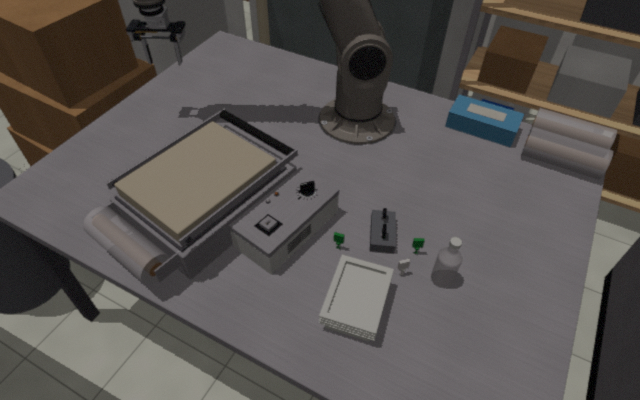

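View pics/a_side.png

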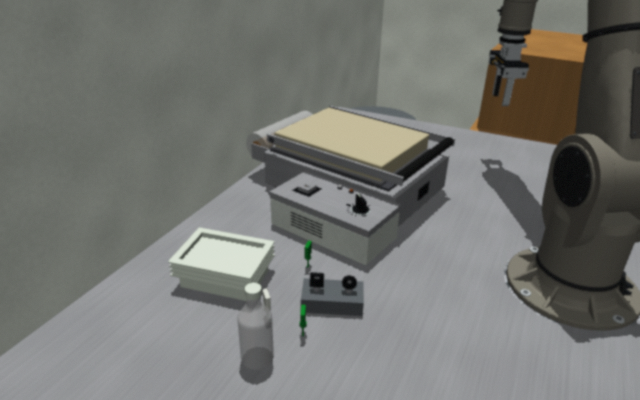

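View pics/a_wrist.png

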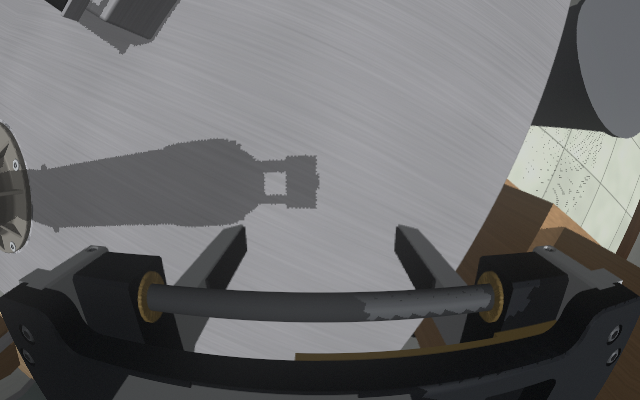

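The scene picture shows the console (dial ~(307,188), switch ~(268,224)), the stand with its keys (~(384,230)), the trays and the bottle. In the side view the square key is at (316,280) and the round one at (350,283).

Run:
```python
import cv2,numpy as np
a=cv2.imread('pics/a_scene.png');b=cv2.imread('pics/a_side.png')
def crop(im,x0,y0,x1,y1,s,n): cv2.imwrite(n,cv2.resize(im[y0:y1,x0:x1],None,fx=s,fy=s,interpolation=cv2.INTER_CUBIC))
crop(a,220,160,420,280,4,'pics/b1.png')
crop(b,250,160,410,280,5,'pics/b2.png'); crop(b,280,230,380,330,6,'pics/b3.png')
```

```text
(no output)
```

View pics/b1.png

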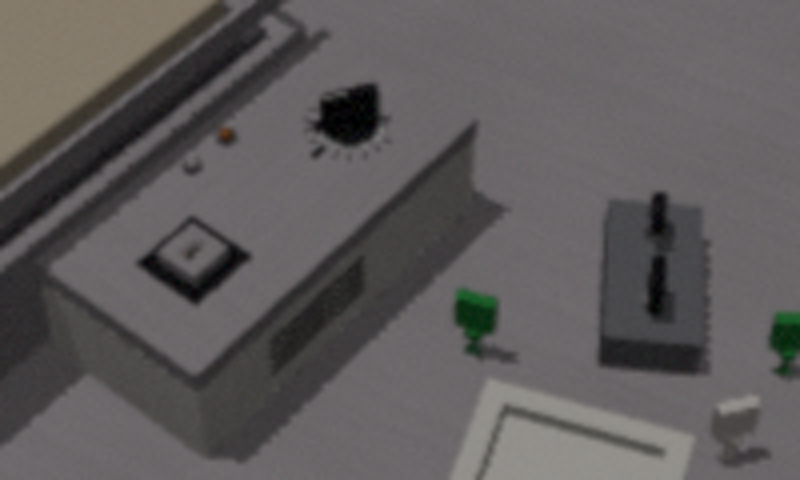

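View pics/b2.png

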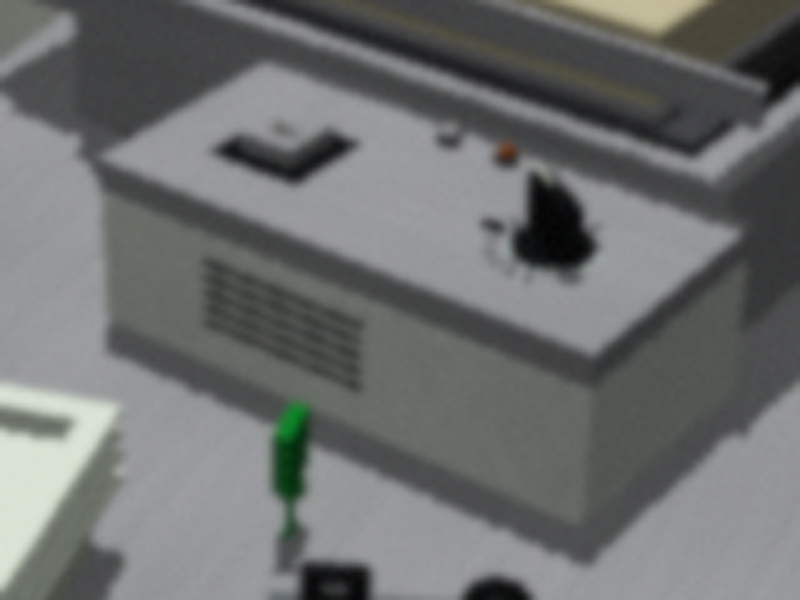

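View pics/b3.png

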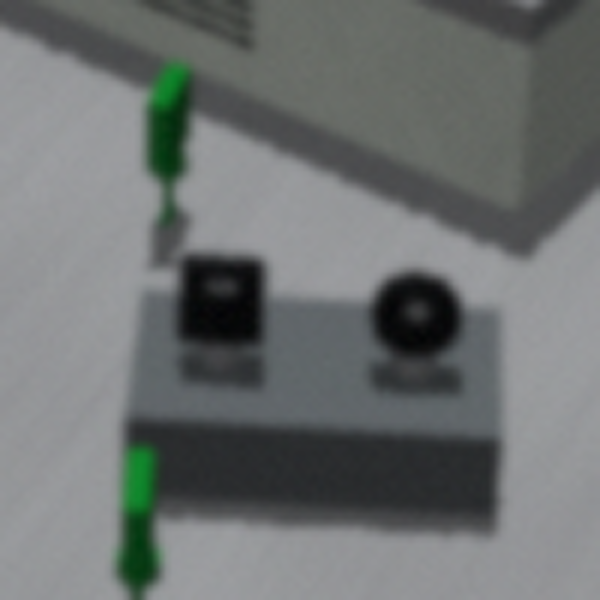

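```bash
cat > h.py <<'E'
import numpy as np
from scipy.spatial.transform import Rotation as R
SC=dict(vfov=46.62763975966852,cx=315.1975,cy=206.2848,fish=False,V=np.array([[-0.47916971153650084, 0.8776962818362285, 0.0067545833984293275, 0.1528047598668067], [0.6547408269838725, 0.3625534240771219, -0.6632265556884988, -0.3251587211050791], [-0.584560379282159, -0.3133755758523858, -0.7483882090417274, 1.7340586116107632], [0.0, 0.0, 0.0, 1.0]]))
SD=dict(vfov=42.92270283974094,cx=315.5986,cy=201.39156,fish=False,V=np.array([[-0.897201775763586, -0.4414540066825048, 0.01213810325506667, 0.5786932534953562], [-0.23103861746190255, 0.44577931641010715, -0.8648132505357615, 0.19059321054975886], [0.3763643591095739, -0.7787163546792247, -0.5019469176587692, 1.153715263105543], [0.0, 0.0, 0.0, 1.0]]))
def cam(im,fish): return dict(vfov=im["vfov"],cx=im["cx"],cy=im["cy"],V=np.array(im["view"]),fish=fish)
def ray(c,uv):
    f=200/np.tan(np.radians(c["vfov"])/2)
    d=np.array([uv[0]-c["cx"],uv[1]-c["cy"]])
    if c["fish"]:
        r=np.hypot(*d); th=r/f; v=np.r_[np.sin(th)*d/max(r,1e-9),np.cos(th)]
    else: v=np.r_[d/f,1.]
    Rm=c["V"][:3,:3]; o=-Rm.T@c["V"][:3,3]; v=Rm.T@v
    return o,v/np.linalg.norm(v)
def onz(c,uv,z):
    o,v=ray(c,uv); return o+v*(z-o[2])/v[2]
def tri(*cu):
    A=np.zeros((3,3));b=np.zeros(3);rs=[ray(c,u) for c,u in cu]
    for o,v in rs:
        P=np.eye(3)-np.outer(v,v);A+=P;b+=P@o
    x=np.linalg.solve(A,b)
    return x,[np.linalg.norm(np.cross(v,x-o))*1000 for o,v in rs]
def proj(c,p):
    q=c["V"][:3,:3]@p+c["V"][:3,3]; f=200/np.tan(np.radians(c["vfov"])/2)
    if c["fish"]:
        r=np.hypot(q[0],q[1]); th=np.arctan2(r,q[2]); return np.array([c["cx"]+f*th*q[0]/r,c["cy"]+f*th*q[1]/r])
    return np.array([c["cx"]+f*q[0]/q[2],c["cy"]+f*q[1]/q[2]])
def yaw(quat): # world heading (deg) of tool x
    m=R.from_quat(quat).as_matrix(); return np.degrees(np.arctan2(m[1,0],m[0,0]))
def plan(s,target,yawx):
    "shift in tool axes (100mm) and turn (rev) to get TCP to target with tool x heading yawx deg (mod 180)"
    m=R.from_quat(s["ee_rot"]).as_matrix()
    sh=m.T@(np.array(target)-s["eef_pos"])*10
    d=(yawx-yaw(s["ee_rot"])+90)%180-90   # world ccw seen from above; tool z down => tool turn = -d
    return np.round(sh,3),round(-d/360,4)
E
python3 - <<'E'
from h import *
s=lambda x,y:(220+x/4,160+y/4); d=lambda x,y:(250+x/5,160+y/5); e=lambda x,y:(280+x/6,230+y/6)
T=lambda n,a,b:print(n,*(np.round(v,4) for v in tri((SC,a),(SD,b))))
T("lock",s(195,250),d(283,130))
T("dialtop",s(352,100),d(555,195))
T("lampO",s(227,134),d(507,150))
T("sqhead",s(657,285),e(222,300))
T("rdhead",s(658,213),e(416,312))
for n,u in dict(c1=s(50,268),c2=s(200,380),c3=s(477,122)).items(): print(n,onz(SC,u,.1))
for n,u in dict(c1=d(100,158),c2=d(268,65),c3=d(745,235),c4=d(595,358)).items(): print("side",n,onz(SD,u,.1))
for n,u in dict(c1=s(610,203),c2=s(703,210),c3=s(705,348),c4=s(600,340)).items(): print("stand",n,onz(SC,u,.036))
print("trays",onz(SC,(357,296),.076),"bottle",onz(SC,(447,272),0.), "green",onz(SC,(338,246),0),onz(SC,(418,252),0),"white",onz(SC,(404,272),0))
E
```

```text
lock [0.6539 0.0385 0.111 ] [0.6091 0.6091]
dialtop [0.4928 0.0698 0.1294] [2.2561 2.2561]
lampO [ 0.5465 -0.0032  0.1053] [1.5636 1.5636]
sqhead [0.4894 0.3133 0.0601] [1.2492 1.2492]
rdhead [0.4268 0.2877 0.0594] [1.1542 1.1542]
c1 [ 0.70807587 -0.04392262  0.1       ]
c2 [0.73754221 0.09481437 0.1       ]
c3 [0.44558    0.14824539 0.1       ]
side c1 [0.73298087 0.08980242 0.1       ]
side c2 [ 0.70482819 -0.04389298  0.1       ]
side c3 [0.41245521 0.01113213 0.1       ]
side c4 [0.43876977 0.14754118 0.1       ]
stand c1 [0.41621236 0.24785426 0.036     ]
stand c2 [0.38897186 0.31131886 0.036     ]
stand c3 [0.50720785 0.36073093 0.036     ]
stand c4 [0.53636796 0.29356715 0.036     ]
trays [0.72478536 0.33875469 0.076     ] bottle [0.49200591 0.51075785 0.        ] green [0.55820557 0.20584538 0.        ] [0.46629793 0.41639318 0.        ] white [0.54967715 0.40623457 0.        ]
```

move_arm(motion="0.3 -0.3 -0.5 0;0.6 -0.6 -1 0;0.9 -0.9 -1 0", fingers=-1)

```text
time_s: 0.52
eef_pos: [0.3323, -0.4903, 0.2944]
ee_rot: [0.976, 0.219, 0.001, 0.002]
ft_force: [1.3, -0.1, -0.7]
width: 0.0942
```

move_arm(motion="0.5 -0.5 -0.2 0;1 -1 -0.4 0;1 -1 -0.4 0")

```text
time_s: 0.9
eef_pos: [0.3815, -0.3539, 0.3354]
ee_rot: [0.975, 0.221, 0.002, 0.002]
ft_force: [0.3, -0.8, 0.6]
width: 0.0939
```

move_arm(motion="0.45 -0.4 0 0;0.9 -0.8 0 0;1 -0.9 0 0")

```text
time_s: 1.27
eef_pos: [0.4342, -0.2261, 0.3353]
ee_rot: [0.975, 0.223, 0.002, 0.002]
ft_force: [-0.1, 0.1, -0.2]
width: 0.094
```

move_arm(motion="0.45 -0.4 0 0;0.9 -0.8 0 0;1 -0.9 0 0")

```text
time_s: 1.65
eef_pos: [0.486, -0.0986, 0.335]
ee_rot: [0.974, 0.225, 0.002, 0.002]
ft_force: [0.1, -1.2, 0.6]
width: 0.0936
```

Run:
```python
from plant import robot
from h import *
s=robot.observe(); im=robot.get_image("wrist"); c=cam(im,True)
m=R.from_quat(s["ee_rot"]).as_matrix()
o=-c["V"][:3,:3].T@c["V"][:3,3]
print("cam in tool",m.T@(o-s["eef_pos"]),"axis in tool",m.T@c["V"][:3,:3].T@[0,0,1])
# heading 120: want cam axis to hit (0.57,0.055,0.1)
print(s["q"], plan(s,(0.57,0.055,0.34),120))
```

```text
cam in tool [ 0.0697479  -0.00132811 -0.19374508] axis in tool [-2.40973532e-01 -5.15761685e-04  9.70531551e-01]
[ 0.38897781  0.03919406 -0.32888069  1.78620166  0.01555685  1.31374266
 -1.0604193 ] (array([ 1.429, -1.012, -0.05 ]), np.float64(0.2389))
```

```bash
sed -i 's/d=(yawx-yaw(s\["ee_rot"\])+90)%180-90 /d=(yawx-yaw(s["ee_rot"])+180)%360-180 /' h.py
python3 - <<'E'
from plant import robot
from h import *
s=robot.observe()
print(plan(s,(0.59,0.02,0.34),120))
E
```

```text
(array([ 1.456, -0.612, -0.049]), np.float64(-0.2612))
```

move_arm(motion="0.4 -0.3 0 -0.03;0.8 -0.6 0 -0.06;1 -0.6 0 -0.09;1 -0.6 0 -0.12;1 -0.6 0 -0.15;1 -0.6 0 -0.18;1 -0.6 0 -0.21;1 -0.6 0 -0.24;1 -0.6 0 -0.26;1 -0.6 0 -0.26")

```text
time_s: 2.95
eef_pos: [0.5495, -0.0032, 0.3347]
ee_rot: [0.505, 0.863, -0.0, 0.002]
ft_force: [1.1, -0.9, -0.5]
width: 0.0942
```

Run:
```python
from plant import robot
import cv2
im=robot.get_image("wrist"); cv2.imwrite("pics/c1.png",im["pixels"][:,:,::-1])
s=robot.observe(); print(s["time_s"],s["q"],s["eef_pos"])
import pickle; pickle.dump({**im},open("c1.pkl","wb"))
```

```text
3.0 [ 0.36172919  0.15591589 -0.53793695  1.67224531  0.08581527  1.33271947
  0.32016863] [ 0.54949059 -0.00284025  0.33474994]
```

View pics/c1.png

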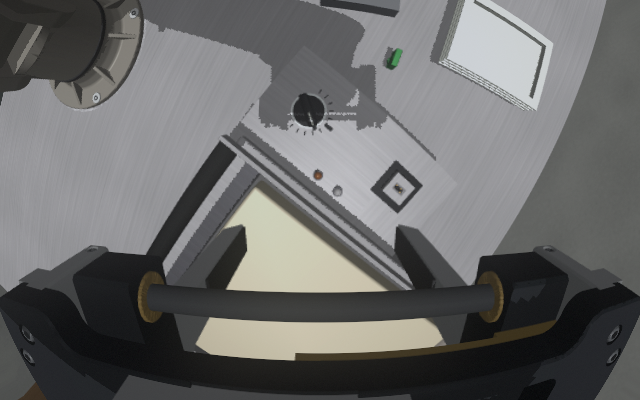

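Run:
```python
import cv2
a=cv2.imread('pics/c1.png')
cv2.imwrite('pics/c2.png',cv2.resize(a[80:220,270:450],None,fx=4.4,fy=4.2,interpolation=cv2.INTER_CUBIC)[:, :790])
cv2.imwrite('pics/c3.png',cv2.resize(a[80:145,275:345],None,fx=8,fy=8,interpolation=cv2.INTER_CUBIC))
cv2.imwrite('pics/c4.png',cv2.resize(a[150:220,360:430],None,fx=8,fy=8,interpolation=cv2.INTER_CUBIC))
```

```text
(no output)
```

View pics/c3.png

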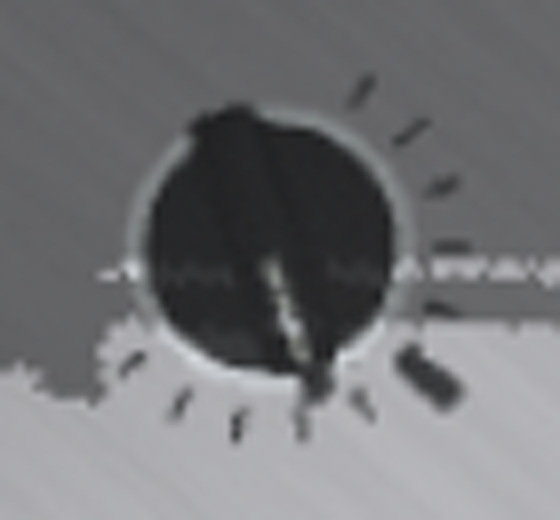

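View pics/c4.png

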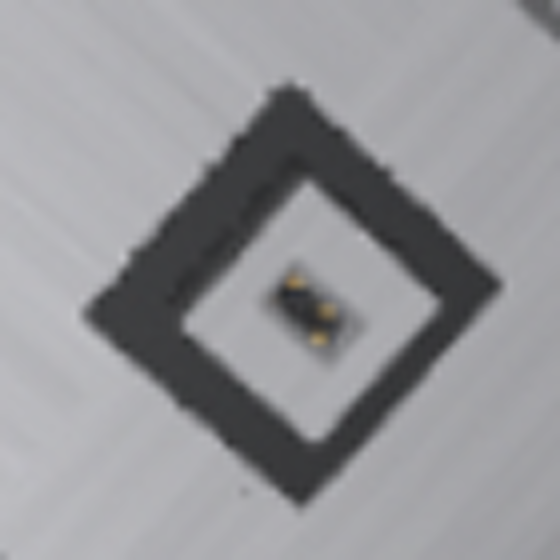

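The wrist view shows the dial at (308,110), with its pointer line about 50° clockwise of the index block at (329,127), and the bezel centred at (398.6,188.8).

Run:
```python
import pickle
from h import *
c=cam(pickle.load(open("c1.pkl","rb")),True)
k3=lambda x,y:(275+(x+.5)/8-.5,80+(y+.5)/8-.5); k4=lambda x,y:(360+(x+.5)/8-.5,150+(y+.5)/8-.5)
s=lambda x,y:(220+(x+.5)/4-.5,160+(y+.5)/4-.5); d=lambda x,y:(250+(x+.5)/5-.5,160+(y+.5)/5-.5)
B=[onz(c,k4(*u),.112) for u in [(310,182),(440,305),(315,445),(185,325)]]
P=[onz(c,k4(*u),.1005) for u in [(290,85),(500,285),(300,507),(85,313)]]
print("bezel",np.mean(B,0),"plate",np.mean(P,0))
for L in (B,P):
  for i in range(4):
    v=L[(i+1)%4]-L[i]; print(np.hypot(*v[:2])*1000,np.degrees(np.arctan2(v[1],v[0])))
print("lock tri",tri((c,k4(312.5,314)),(SC,s(195,250)),(SD,d(283,130))))
dc=onz(c,k3(270,245),.104); ix=onz(c,k3(429,378),.102); print("dial disc",dc,"index",ix,np.hypot(*(ix-dc)[:2]), np.degrees(np.arctan2(*(ix-dc)[1::-1])))
a=onz(c,k3(270,262),.135);b=onz(c,k3(305,362),.135);v=b-a;print("line",a,b,np.degrees(np.arctan2(v[1],v[0])),np.hypot(*v[:2]))
e=onz(c,k3(225,115),.135);f=onz(c,k3(318,385),.135);v=f-e;print("bar",(e+f)/2,np.degrees(np.arctan2(v[1],v[0])),np.hypot(*v[:2]))
v=np.mean(B,0)-dc;print("dial->lock",np.hypot(*v[:2]),np.degrees(np.arctan2(v[1],v[0])))
print("dialtop tri",tri((c,k3(270,262)),(SC,s(352,95)),(SD,d(555,190))))
```

```text
bezel [0.65505005 0.03560908 0.112     ] plate [0.65461097 0.03580897 0.1005    ]
33.33372401368253 -11.221579000751406
33.55517563514755 -100.84357831974229
33.120940151643254 168.26927682168923
33.2629791568476 79.52853548714327
55.16079351221691 -11.138383780284725
55.16373568104954 -101.07291413331075
55.48843838958832 168.47387052707157
54.788820786097965 78.58622472184386
lock tri (array([0.65480148, 0.0368537 , 0.11166894]), [np.float64(1.2184291043001094), np.float64(1.1132330903508694), np.float64(0.591778810364242)])
dial disc [0.49221469 0.06708847 0.104     ] index [0.52691915 0.06041214 0.102     ] 0.035340815659195855 -10.88935397969724
line [0.49511456 0.06416868 0.135     ] [0.50767269 0.05298483 0.135     ] -41.68717347253724 0.01681622153970389
bar [0.49435884 0.06600729 0.135     ] -42.01728335439838 0.0454483484775337
dial->lock 0.16585025291600253 -10.941470995941602
dialtop tri (array([0.49380987, 0.0665828 , 0.13282929]), [np.float64(2.671584761992499), np.float64(2.8799667672818066), np.float64(0.43759506384801483)])
```

Run:
```python
from plant import robot
from h import *
s=robot.observe()
print(yaw(s["ee_rot"]),plan(s,(0.493,0.067,0.24),138.2))
```

```text
119.28013441609335 (array([ 0.89 , -0.153,  0.943]), np.float64(-0.0526))
```

move_arm(motion="0.3 -0.05 0.3 -0.026;0.6 -0.1 0.6 -0.052;0.89 -0.15 0.94 -0.0525;0.89 -0.15 0.94 -0.0525;0.89 -0.15 0.94 -0.0525")

```text
time_s: 3.62
eef_pos: [0.4939, 0.0663, 0.2409]
ee_rot: [0.358, 0.934, -0.001, 0.003]
ft_force: [-0.4, 0.2, 1.0]
width: 0.0942
```

Run:
```python
from plant import robot
from h import *
import cv2
im=robot.get_image("wrist"); cv2.imwrite("pics/d1.png",im["pixels"][:,:,::-1])
s=robot.observe()
print(s["time_s"],s["eef_pos"],yaw(s["ee_rot"]),plan(s,(0.493,0.067,0.122),138.2))
c=cam(im,True); print(proj(c,np.array([.493,.067,.135])))
```

```text
3.675 [0.49420294 0.06630949 0.24111336] 138.02309801532095 (array([ 0.021, -0.004,  1.191]), np.float64(-0.0005))
[319.37176232 194.56209478]
```

View pics/d1.png

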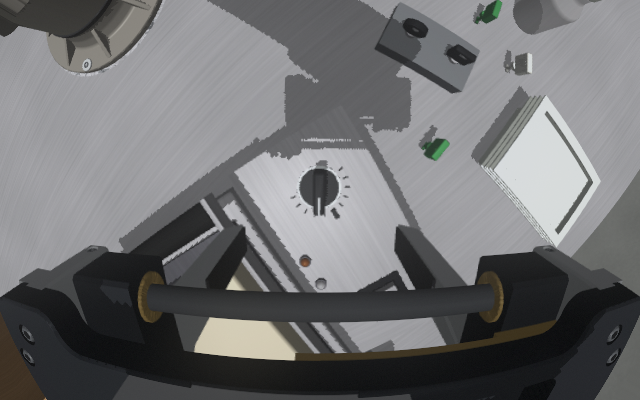

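The bar is upright in the picture at column ~319, so it is aligned. I descend, close, turn and release.

move_arm(motion="0 0 0.4 0;0 0 0.8 0;0 0 1 0;0 0 1 0")

```text
time_s: 4.18
eef_pos: [0.4948, 0.0653, 0.1406]
ee_rot: [0.359, 0.933, -0.001, 0.002]
ft_force: [-0.3, 0.1, 0.7]
width: 0.0943
```

move_arm(motion="0.02 0 0.1 0;0.02 0 0.19 0;0.02 0 0.19 0")

```text
time_s: 4.55
eef_pos: [0.4932, 0.0665, 0.1213]
ee_rot: [0.359, 0.933, -0.001, 0.002]
ft_force: [1.0, -1.5, -1.0]
width: 0.094
```

move_arm(motion="0 0 0 0;0 0 0 0;0 0 0 0;0 0 0 0;0 0 0 0;0 0 0 0", fingers=1)

```text
time_s: 5.3
eef_pos: [0.4932, 0.0664, 0.1213]
ee_rot: [0.359, 0.933, -0.001, 0.002]
ft_force: [-0.3, -0.4, 0.3]
width: 0.0374
```

move_arm(motion="0 0 0 0;0 0 0 0;0 0 0 0;0 0 0 0;0 0 0 0")

```text
time_s: 5.92
eef_pos: [0.4934, 0.0666, 0.1214]
ee_rot: [0.359, 0.933, -0.001, 0.002]
ft_force: [-0.2, 0.5, 2.5]
width: 0.0006
```

Run:
```python
from plant import robot
import cv2
from h import *
s=robot.observe(); print(s["width"],s["ft_force"],yaw(s["ee_rot"]))
a=robot.get_image("side")["pixels"][:,:,::-1]; b=robot.get_image("scene")["pixels"][:,:,::-1]
w=robot.get_image("wrist")["pixels"][:,:,::-1]
x=cv2.resize(a[120:240,300:430],None,fx=4,fy=4,interpolation=cv2.INTER_CUBIC)[:480,:400]
y=cv2.resize(b[120:240,260:360],None,fx=4,fy=4,interpolation=cv2.INTER_CUBIC)
cv2.imwrite("pics/e1.png",cv2.hconcat([x,y])); cv2.imwrite("pics/e2.png",w)
```

```text
0.0006463996194094256 [-0.18142694  0.52622865  2.48148089] 137.91431716317047
```

View pics/e1.png

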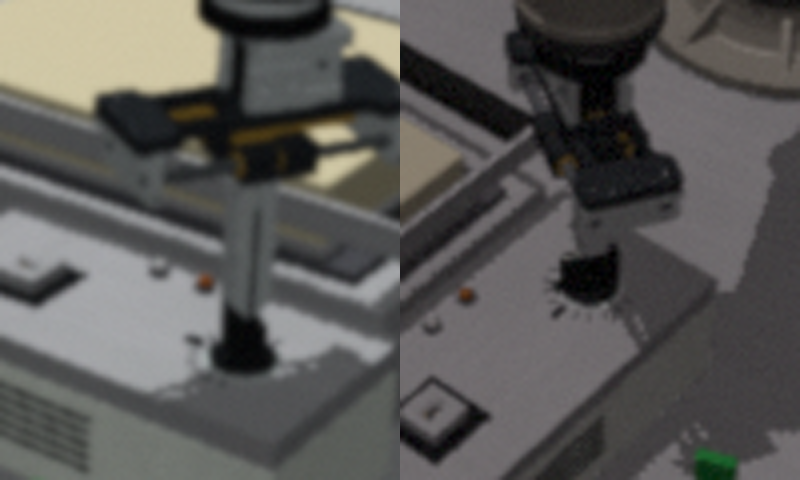

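View pics/e2.png

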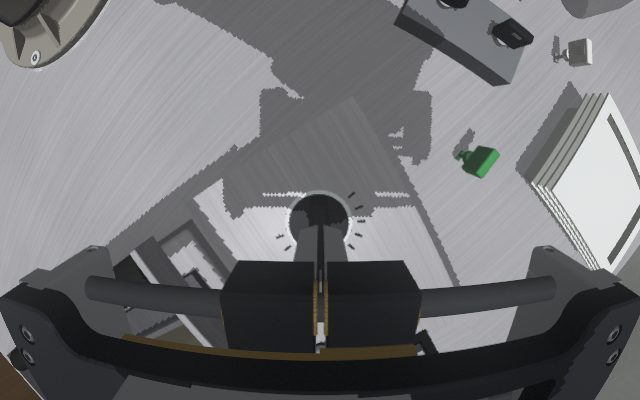

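Run:
```python
from h import *
for z in (.107,.121,.126,.135,.145,.16): 
    p=np.array([.4934,.0666,z]); a=proj(SD,p);b=proj(SC,p); print(z,(a-[300,120])*4,(b-[260,120])*4+[400,0])
```

```text
0.107 [240.37042353 348.24809287] [587.05013399 277.59285253]
0.121 [241.67175062 328.29525811] [586.91674923 264.14354585]
0.126 [242.14013064 321.11373609] [586.86860269 259.28888655]
0.135 [242.98807172 308.1125249 ] [586.78125297 250.48133491]
0.145 [243.93762522 293.55332265] [586.68314924 240.58944693]
0.16 [245.37676071 271.48751543] [586.53388392 225.53888972]
```

Run:
```python
import cv2
a=cv2.imread('pics/d1.png')
cv2.imwrite('pics/f1.png',cv2.resize(a[210:300,180:280],None,fx=6,fy=6,interpolation=cv2.INTER_CUBIC))
a=cv2.imread('pics/e2.png')
cv2.imwrite('pics/f2.png',cv2.resize(a[180:270,270:370],None,fx=6,fy=6,interpolation=cv2.INTER_CUBIC))
from plant import robot
from h import *
s=robot.observe(); c=cam(robot.get_image("wrist"),True); m=R.from_quat(s["ee_rot"]).as_matrix()
# project tool points (tips) in this camera
for zt in (-.02,-.014,0,.014):
  for y in (0,.047):
    print(zt,y,proj(c,s["eef_pos"]+m@np.array([.008,y,zt])),proj(c,s["eef_pos"]+m@np.array([-.008,y,zt])))
```

```text
-0.02 0 [319.33086527 231.98428592] [319.36934612 256.41207439]
-0.02 0.047 [396.63188235 231.26804019] [394.59189892 255.26375803]
-0.014 0 [319.34951052 228.65555497] [319.38587724 252.49208632]
-0.014 0.047 [394.41857451 228.04266568] [392.53218925 251.47566651]
0 0 [319.3891552  221.60908747] [319.42127826 244.14754962]
0 0.047 [389.69515642 221.18756251] [388.1120378  243.38159933]
0.014 0 [319.42413402 215.42672916] [319.45278906 236.77614287]
0.014 0.047 [385.5091075 215.144017 ] [384.16761297 236.19861199]
```

View pics/f1.png

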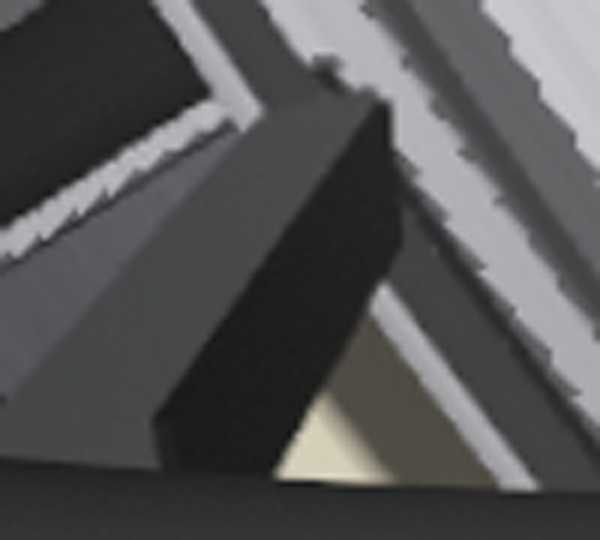

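View pics/f2.png

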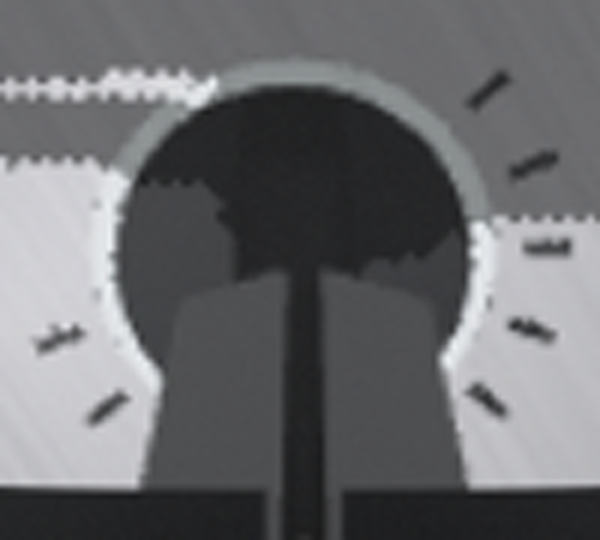

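The fingers closed just above the bar. All three cameras put the fingertips about 14 mm above the reported TCP, where the text says 14 mm below, so I'll work from the seen tips. Open, go 28 mm lower and retry.

move_arm(motion="0 0 -0.05 0;0 0 -0.05 0;0 0 -0.05 0;0 0 -0.05 0;0 0 -0.05 0;0 0 -0.05 0;0 0 -0.05 0;0 0 -0.05 0", fingers=-0.2)

```text
time_s: 7.12
eef_pos: [0.4934, 0.0665, 0.1264]
ee_rot: [0.359, 0.933, -0.001, 0.002]
ft_force: [-0.6, -0.5, -0.5]
width: 0.0563
```

Run:
```python
from plant import robot
import cv2
from h import *
s=robot.observe(); print(s["width"],s["ft_force"],yaw(s["ee_rot"]),s["eef_pos"])
w=robot.get_image("wrist"); c=cam(w,True); w=w["pixels"][:,:,::-1]
cv2.imwrite("pics/g1.png",cv2.resize(w[170:290,220:420],None,fx=4,fy=4,interpolation=cv2.INTER_CUBIC))
```

```text
0.056314212637566995 [-0.60164538 -0.48071921 -0.53936674] 137.91049802749941 [0.49335477 0.06654945 0.12639848]
```

View pics/g1.png

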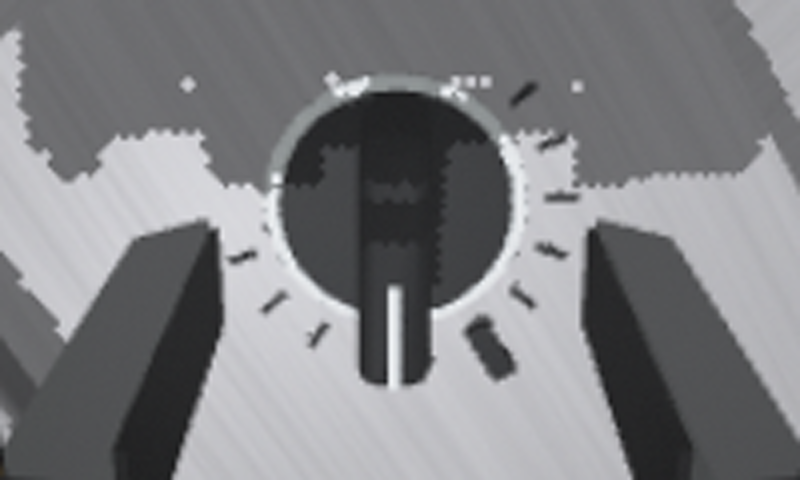

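The bar is upright and centred between the fingers. Lower 33 mm and close.

move_arm(motion="0 0 0.15 0;0 0 0.3 0;0 0 0.33 0;0 0 0.33 0")

```text
time_s: 7.68
eef_pos: [0.4932, 0.0665, 0.093]
ee_rot: [0.359, 0.933, -0.001, 0.002]
ft_force: [-0.1, 0.4, 0.2]
width: 0.0561
```

move_arm(motion="0 0 0 0;0 0 0 0;0 0 0 0;0 0 0 0;0 0 0 0;0 0 0 0;0 0 0 0;0 0 0 0", fingers=1)

```text
time_s: 8.68
eef_pos: [0.4925, 0.0657, 0.093]
ee_rot: [0.359, 0.933, -0.002, 0.001]
ft_force: [-5.6, -4.0, 7.3]
width: 0.0116
```

move_arm(motion="0 0 0 -0.02;0 0 0 -0.04;0 0 0 -0.065;0 0 0 -0.087;0 0 0 -0.087;0 0 0 -0.087")

```text
time_s: 9.43
eef_pos: [0.4923, 0.0654, 0.093]
ee_rot: [0.096, 0.995, -0.002, 0.001]
ft_force: [-3.9, -2.3, 5.0]
width: 0.0118
```

move_arm(motion="0 0 0 0;0 0 0 0;0 0 0 0;0 0 0 0;0 0 0 0;0 0 0 0", fingers=-0.2)

```text
time_s: 10.18
eef_pos: [0.4924, 0.0654, 0.093]
ee_rot: [0.096, 0.995, -0.002, 0.001]
ft_force: [0.1, 0.6, 0.8]
width: 0.0561
```

move_arm(motion="0 0 -0.4 0;0 0 -0.8 0;0 0 -1 0;0 0 -1 0", fingers=-1)

```text
time_s: 10.68
eef_pos: [0.4931, 0.0659, 0.1942]
ee_rot: [0.096, 0.995, -0.002, 0.002]
ft_force: [0.2, -0.3, 0.2]
width: 0.0921
```

Run:
```python
from plant import robot
import cv2,pickle
from h import *
s=robot.observe(); print(s["width"],s["ft_force"],yaw(s["ee_rot"]),s["eef_pos"])
w=robot.get_image("wrist"); pickle.dump(w,open("g2.pkl","wb")); w=w["pixels"][:,:,::-1]
cv2.imwrite("pics/g2f.png",w)
cv2.imwrite("pics/g2.png",cv2.resize(w[150:250,270:370],None,fx=6,fy=6,interpolation=cv2.INTER_CUBIC))
```

```text
0.09213959303118559 [ 0.17860488 -0.3364809   0.19973143] 168.98921357027197 [0.49309971 0.06587797 0.19423957]
```

View pics/g2.png

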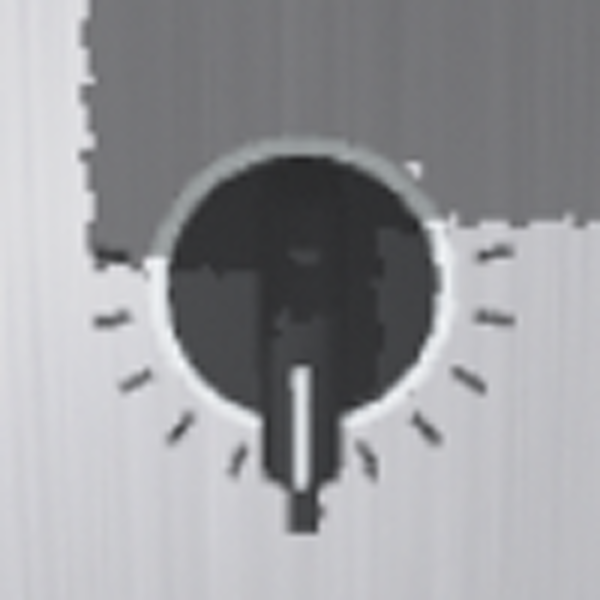

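View pics/g2f.png

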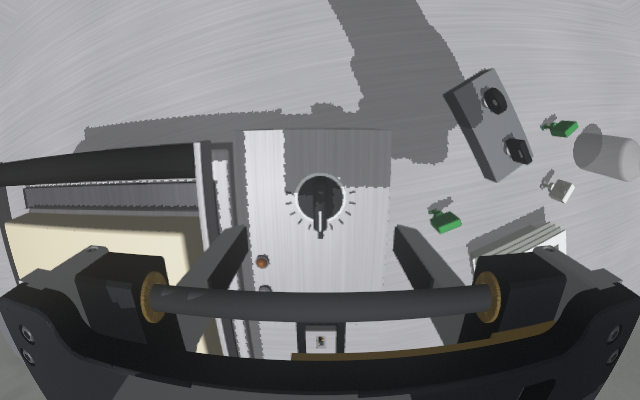

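The pointer line and the index block are in line at (320,215–237), so the dial is set. Next I go over the key stand.

Run:
```python
from plant import robot
from h import *
s=robot.observe(); print(s["q"],plan(s,(0.487,0.312,0.22),202))
```

```text
[ 0.40825416  0.20123591 -0.75148809  1.95962615  0.1649749   1.03999642
  0.96144542] (array([ 0.523,  2.406, -0.281]), np.float64(-0.0917))
```

move_arm(motion="0.1 0.5 -0.3 0;0.2 1 -0.3 0;0.2 1 -0.3 0")

```text
time_s: 11.1
eef_pos: [0.4908, 0.1716, 0.2217]
ee_rot: [0.093, 0.996, -0.002, 0.0]
ft_force: [-0.0, -0.8, 0.8]
width: 0.0941
```

move_arm(motion="0.15 0.5 0 -0.02;0.32 1 0 -0.05;0.32 1 0 -0.07;0.32 1 0 -0.092;0.32 1 0 -0.092")

```text
time_s: 11.72
eef_pos: [0.4778, 0.2748, 0.2201]
ee_rot: [-0.194, 0.981, -0.002, -0.001]
ft_force: [-0.4, -1.4, -0.5]
width: 0.0938
```

```bash
cat > snap.py <<'E'
from plant import robot
import cv2,pickle,sys
from h import *
n=sys.argv[1]
w=robot.get_image("wrist"); pickle.dump(w,open(n+".pkl","wb")); w=w["pixels"][:,:,::-1]
s=robot.observe(); print(s["time_s"],s["width"],s["ft_force"],yaw(s["ee_rot"]),s["eef_pos"])
cv2.imwrite(f"pics/{n}.png",w)
E
python3 snap.py k1; python3 -c "
from plant import robot
from h import *
print(plan(robot.observe(),(0.487,0.312,0.22),202))"
```

```text
11.775 0.094008772538864 [-0.52773953  0.05845317 -0.36000152] -157.80552603747753 [0.47788503 0.27486799 0.22032405]
(array([-0.225,  0.309,  0.002]), np.float64(0.0005))
```

View pics/k1.png

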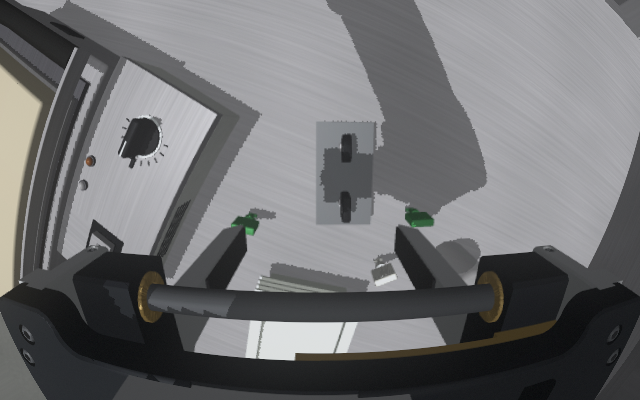

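move_arm(motion="-0.1 0.15 0 0;-0.22 0.31 0 0;-0.22 0.31 0 0")

```text
time_s: 12.15
eef_pos: [0.4864, 0.3125, 0.2197]
ee_rot: [-0.192, 0.981, -0.002, -0.001]
ft_force: [-0.2, -0.3, -0.0]
width: 0.094
```

```bash
python3 snap.py k2
python3 - <<'E'
import cv2
a=cv2.imread('pics/k1.png');b=cv2.imread('pics/k2.png')
f=lambda im,x,y:cv2.resize(im[y:y+110,x:x+90],None,fx=4.4,fy=5,interpolation=cv2.INTER_CUBIC)
cv2.imwrite('pics/k12.png',cv2.hconcat([cv2.resize(a[115:230,300:390],None,fx=4,fy=5,interpolation=cv2.INTER_CUBIC)]))
cv2.imwrite('pics/k12a.png',cv2.resize(a[115:235,305:385],None,fx=5,fy=5,interpolation=cv2.INTER_CUBIC))
E
```

```text
12.2 0.09377742433622062 [ 0.18351896  0.37491354 -1.0773653 ] -157.89790839428463 [0.48629342 0.31172199 0.21967696]
```

View pics/k2.png

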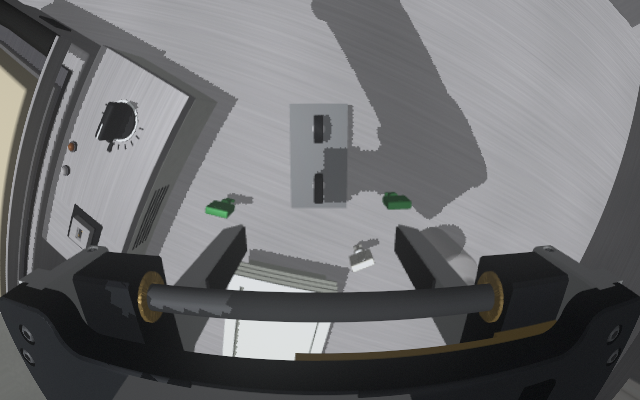

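View pics/k12a.png

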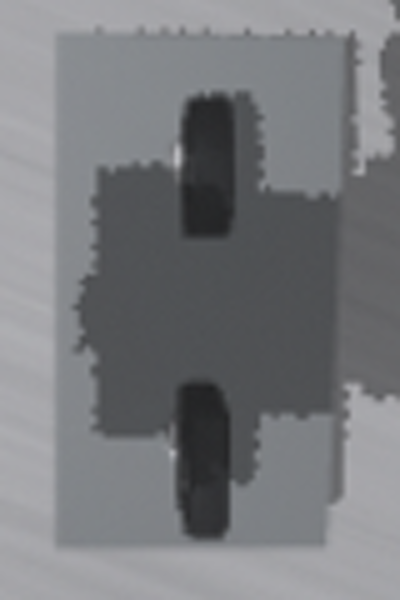

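Run:
```python
import cv2,pickle
from h import *
b=cv2.imread('pics/k2.png')
cv2.imwrite('pics/k2a.png',cv2.resize(b[98:214,285:360],None,fx=5,fy=5,interpolation=cv2.INTER_CUBIC))
for n in("k1","k2"):
  c=cam(pickle.load(open(n+".pkl","rb")),True)
  for p in ([.4894,.3133,.06],[.4268,.2877,.06]): print(n,proj(c,np.array(p)))
from plant import robot
i=robot.get_image("side")["pixels"][:,:,::-1]
cv2.imwrite('pics/side2.png',cv2.resize(i[230:330,270:380],None,fx=6,fy=6,interpolation=cv2.INTER_CUBIC))
```

```text
k1 [345.75732582 205.81020987]
k1 [346.77026644 148.62133608]
k2 [319.00183763 187.51360907]
k2 [318.78162012 129.14720831]
```

View pics/k2a.png

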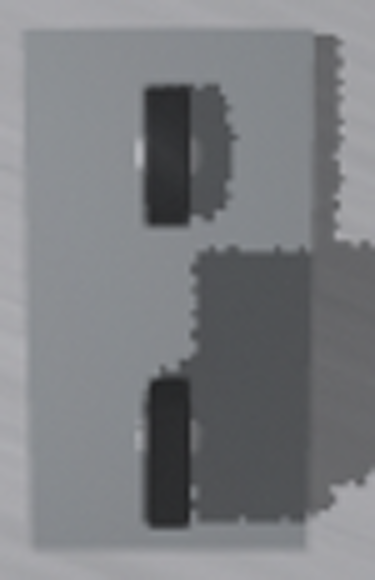

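View pics/side2.png

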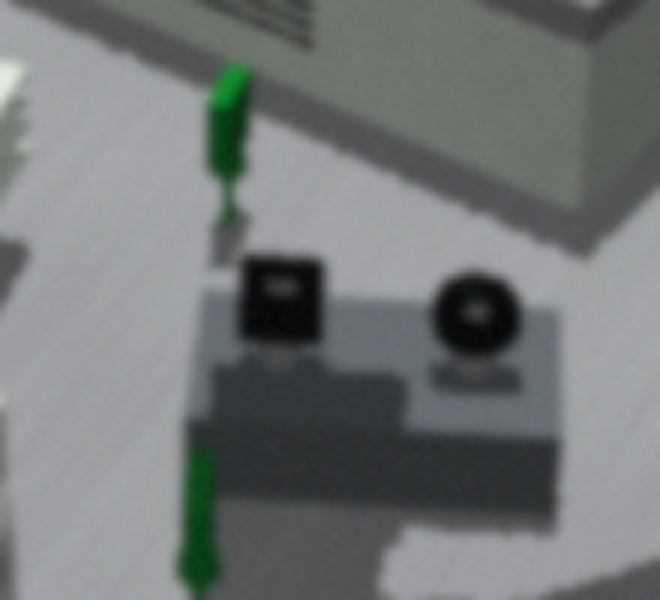

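The upper key casts a rounded shadow, so it is the round one. The lower key, at (318,188), is the square one. The side view agrees.

Run:
```python
import pickle
from h import *
c1=cam(pickle.load(open("k1.pkl","rb")),True);c2=cam(pickle.load(open("k2.pkl","rb")),True)
g=lambda x,y:(285+(x+.5)/5-.5,98+(y+.5)/5-.5); g1=lambda x,y:(305+(x+.5)/5-.5,115+(y+.5)/5-.5)
C=[onz(c2,g(*u),.036)[:2] for u in [(25,30),(313,30),(305,549),(33,549)]]
print("stand",np.mean(C,0))
for i in range(4):
    v=C[(i+1)%4]-C[i]; print(np.hypot(*v)*1000,np.degrees(np.arctan2(v[1],v[0])))
for z in (.07,.078,.086):
    a=onz(c2,g(168.5,526),z);L=onz(c2,g(146.5,526),z);Rr=onz(c2,g(190.5,526),z); print(z,a,np.hypot(*(L-Rr)[:2]))
h=np.radians(22); ux=np.array([np.cos(h),np.sin(h)])
a=onz(c2,g(168.5,526),.078)[:2]; print("key centre from far end",a-0.015*ux)
print("from stand",np.mean(C,0)+.034*ux, np.mean(C,0)-.034*ux)
print("tri far end",tri((c1,g1(205,538)),(c2,g(168.5,526))))
r=onz(c2,g(167,226),.078)[:2]; print("round far end", r-0.016*ux)
v=a-r;print(np.degrees(np.arctan2(v[1],v[0])))
```

```text
stand [0.45812208 0.29964535]
69.4678680235245 111.98601195238066
129.3399503230368 21.896676180726924
68.92934812487569 -67.89330027638665
129.48542425883574 -157.86486685356087
0.07 [0.50434372 0.31854032 0.07      ] 0.010081897735563429
0.078 [0.50241115 0.31783183 0.078     ] 0.009847162120113372
0.086 [0.50047857 0.31712334 0.086     ] 0.009612426504663409
key centre from far end [0.48850339 0.31221273]
from stand [0.48964633 0.31238197] [0.42659783 0.28690872]
tri far end (array([0.50277588, 0.31769637, 0.0783981 ]), [np.float64(0.46111593692475), np.float64(0.4611159369248332)])
round far end [0.42573717 0.28650421]
22.277691770515602
```

Run:
```python
from plant import robot
from h import *
print(plan(robot.observe(),(0.4892,0.3123,0.03),202))
```

```text
(array([-0.036,  0.006,  1.897]), np.float64(0.0003))
```

move_arm(motion="-0.035 0.005 0.4 0;-0.035 0.005 0.8 0;-0.035 0.005 1 0;-0.035 0.005 1 0", fingers=-0.3)

```text
time_s: 12.75
eef_pos: [0.4889, 0.3118, 0.1191]
ee_rot: [-0.191, 0.982, -0.002, -0.002]
ft_force: [0.3, -0.1, 0.3]
width: 0.0616
```

```bash
python3 snap.py k3
python3 - <<'E'
from plant import robot
from h import *
import cv2
print(plan(robot.observe(),(0.4892,0.3123,0.03),202))
b=cv2.imread('pics/k3.png')
cv2.imwrite('pics/k3a.png',cv2.resize(b[130:290,220:420],None,fx=4,fy=3.7,interpolation=cv2.INTER_CUBIC))
E
```

```text
12.8 0.061378388130401196 [-0.01089104 -0.09467904  0.32778503] -157.9288496092553 [0.48940931 0.31249784 0.1203333 ]
(array([-0.   ,  0.002,  0.903]), np.float64(0.0002))
```

View pics/k3a.png

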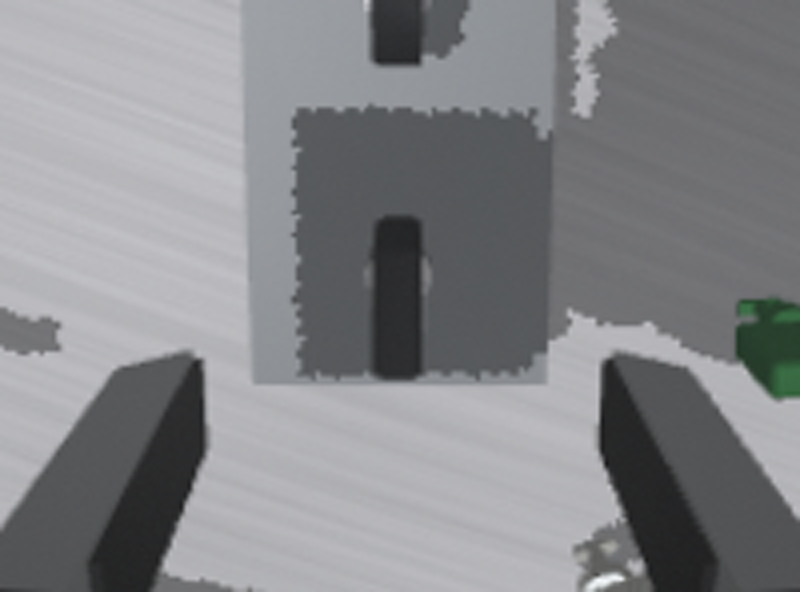

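The key is midway between the open fingers and in line with them, so I descend and grip.

move_arm(motion="0 0 0.3 0;0 0 0.6 0;0 0 0.9 0;0 0 0.9 0;0 0 0.9 0")

```text
time_s: 13.42
eef_pos: [0.4902, 0.3128, 0.0322]
ee_rot: [-0.191, 0.982, -0.002, -0.0]
ft_force: [0.4, 0.0, 0.1]
width: 0.0612
```

move_arm(motion="0 0 0 0;0 0 0 0;0 0 0 0;0 0 0 0;0 0 0 0;0 0 0 0;0 0 0 0;0 0 0 0;0 0 0 0", fingers=1)

```text
time_s: 14.55
eef_pos: [0.4904, 0.3119, 0.032]
ee_rot: [-0.191, 0.982, -0.002, -0.0]
ft_force: [1.3, -5.1, -0.4]
width: 0.0099
```

```bash
python3 snap.py k4
```

```text
14.6 0.009723809052569829 [ 2.59657324 -5.14996654 -0.25148317] -157.96940032682335 [0.49037094 0.31195575 0.03200762]
```

View pics/k4.png

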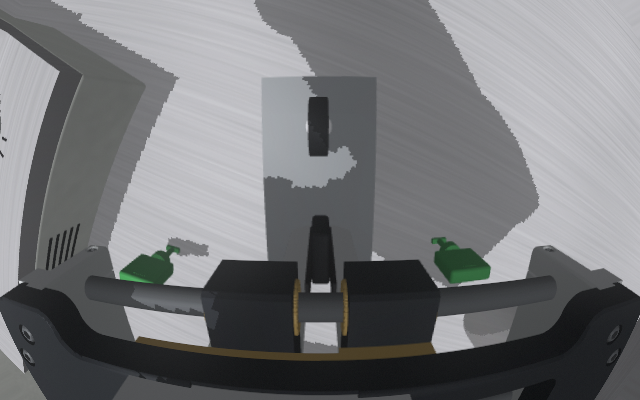

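move_arm(motion="0 0 -0.1 0;0 0 -0.25 0;0 0 -0.5 0;0 0 -0.9 0;0 0 -1 0;0 0 -1 0")

```text
time_s: 15.35
eef_pos: [0.4906, 0.3128, 0.133]
ee_rot: [-0.191, 0.982, -0.002, 0.0]
ft_force: [0.5, 0.4, -1.1]
width: 0.0097
```

move_arm(motion="0 0 -0.4 0;0 0 -0.6 0;0 0 -0.6 0")

```text
time_s: 15.72
eef_pos: [0.4909, 0.3133, 0.1934]
ee_rot: [-0.191, 0.982, -0.002, 0.001]
ft_force: [0.0, -0.6, -0.6]
width: 0.0092
```

```bash
python3 snap.py k5;python3 - <<'E'
from plant import robot
from h import *
import cv2
print(plan(robot.observe(),(0.655,0.0356,0.19),169))
i=robot.get_image("side")["pixels"][:,:,::-1];j=robot.get_image("scene")["pixels"][:,:,::-1]
cv2.imwrite('pics/k5b.png',cv2.hconcat([cv2.resize(i[150:300,270:370],None,fx=4,fy=4,interpolation=cv2.INTER_CUBIC),cv2.resize(j[120:270,340:440],None,fx=4,fy=4,interpolation=cv2.INTER_CUBIC)]))
E
```

```text
15.775 0.009936722844187217 [ 0.27944202 -0.60484504 -1.96137997] -157.98967204652547 [0.49056686 0.31279086 0.19237963]
(array([-0.486, -3.186,  0.038]), np.float64(0.0917))
```

View pics/k5b.png

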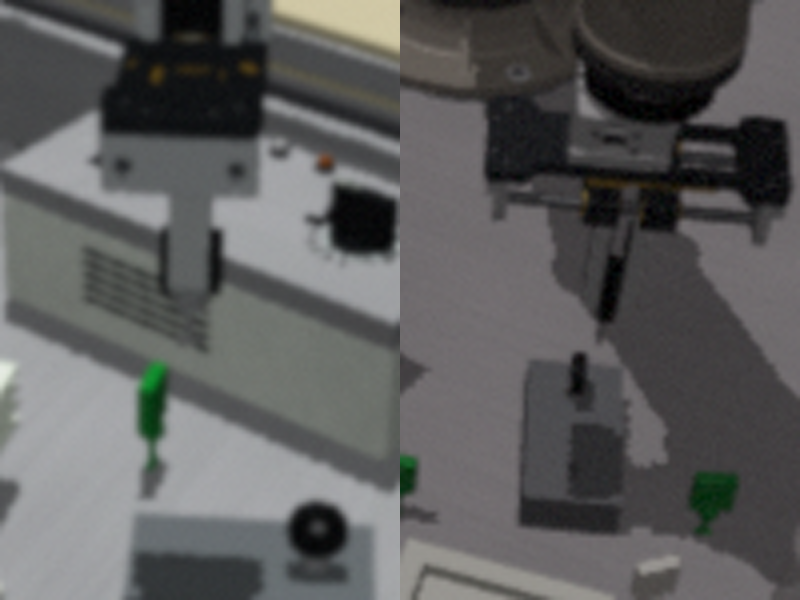

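The square key is out and upright in the fingers, and the round key is still in place. I carry it to the switch.

move_arm(motion="-0.08 -0.5 0 0;-0.16 -1 0 0;-0.16 -1 0 0")

```text
time_s: 16.25
eef_pos: [0.5441, 0.2214, 0.1903]
ee_rot: [-0.188, 0.982, -0.003, -0.001]
ft_force: [0.3, 0.1, -0.4]
width: 0.0097
```

move_arm(motion="-0.08 -0.5 0 0;-0.16 -1 0 0;-0.16 -1 0 0")

```text
time_s: 16.62
eef_pos: [0.597, 0.1308, 0.1891]
ee_rot: [-0.186, 0.983, -0.003, -0.002]
ft_force: [0.3, 1.4, -0.4]
width: 0.0096
```

move_arm(motion="-0.08 -0.5 0 0.02;-0.16 -1 0 0.045;-0.16 -1 0 0.07;-0.16 -1 0 0.09;-0.16 -1 0 0.09")

```text
time_s: 17.25
eef_pos: [0.6477, 0.0451, 0.189]
ee_rot: [0.095, 0.995, -0.004, -0.002]
ft_force: [-0.5, 0.4, -0.3]
width: 0.0098
```

```bash
python3 snap.py l1;python3 - <<'E'
from plant import robot
from h import *
print(plan(robot.observe(),(0.655,0.0356,0.15),169))
E
```

```text
17.3 0.009931555189028635 [ 0.36378561  0.3318999  -0.29684948] 169.23302405751133 [0.64779054 0.04493252 0.1890647 ]
(array([-0.089, -0.075,  0.391]), np.float64(0.0006))
```

View pics/l1.png

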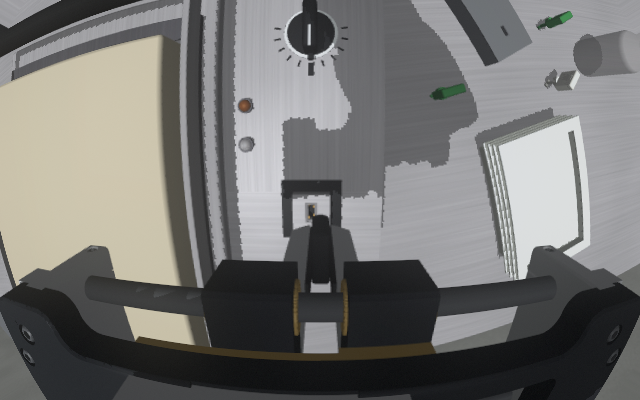

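move_arm(motion="-0.05 -0.04 0.2 0;-0.098 -0.073 0.4 0;-0.098 -0.073 0.5 0;-0.098 -0.073 0.5 0")

```text
time_s: 17.8
eef_pos: [0.6552, 0.0355, 0.1378]
ee_rot: [0.094, 0.996, -0.004, -0.003]
ft_force: [0.4, 0.6, -0.1]
width: 0.0097
```

```bash
python3 snap.py l2;python3 - <<'E'
from plant import robot
from h import *
import cv2
i=robot.get_image("side")["pixels"][:,:,::-1];j=robot.get_image("scene")["pixels"][:,:,::-1]
b=cv2.imread('pics/l2.png')
cv2.imwrite('pics/l2b.png',cv2.hconcat([cv2.resize(i[135:215,275:340],None,fx=6,fy=6,interpolation=cv2.INTER_CUBIC),cv2.resize(j[170:250,235:300],None,fx=6,fy=6,interpolation=cv2.INTER_CUBIC)]))
cv2.imwrite('pics/l2a.png',cv2.resize(b[165:265,260:380],None,fx=6,fy=6,interpolation=cv2.INTER_CUBIC))
E
```

```text
17.85 0.009745085956910383 [-0.40470053  0.25172536 -0.76750349] 169.25820942668688 [0.65565194 0.0357469  0.13872855]
```

View pics/l2b.png

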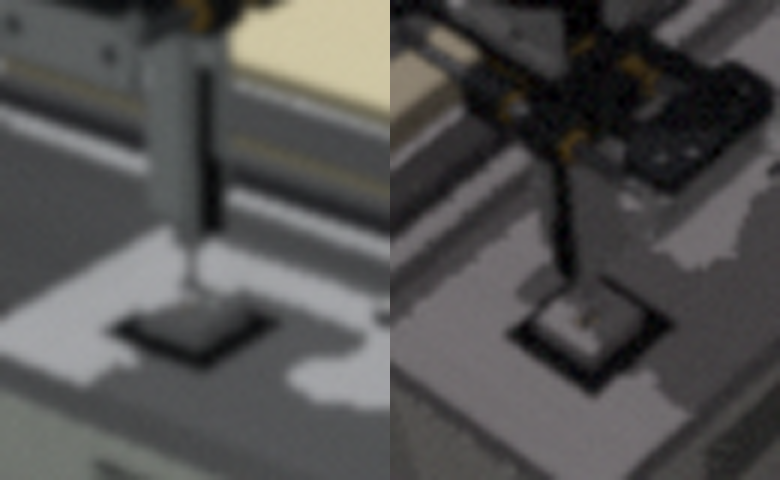

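View pics/l2a.png

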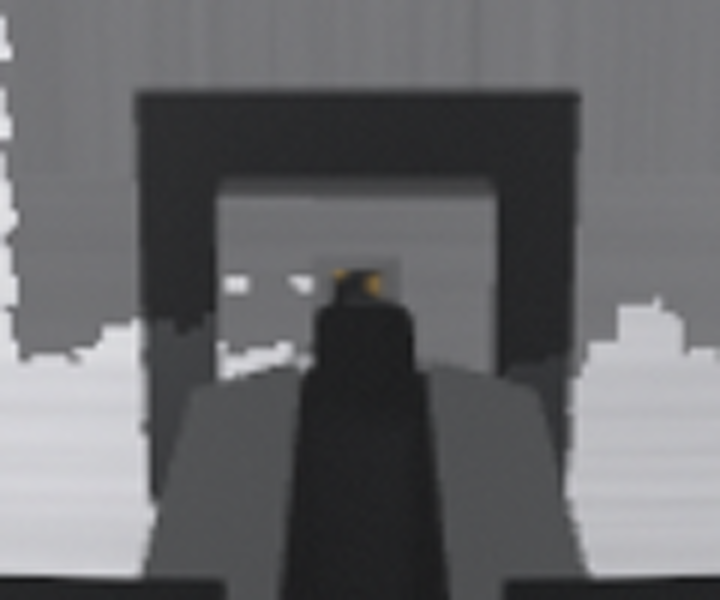

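Run:
```python
import pickle
from h import *
from plant import robot
s=robot.observe()
c=cam(pickle.load(open("l2.pkl","rb")),True)
g=lambda x,y:(260+(x+.5)/6-.5,165+(y+.5)/6-.5)
m=R.from_quat(s["ee_rot"]).as_matrix(); p=s["eef_pos"]
T=lambda q:np.round(m.T@(q-p)*1000,2)
z=p[2]
hb=z-.019+.031
print("bezel near edge",T(onz(c,g(217,192),.112)),T(onz(c,g(497,192),.112)))
print("plate near edge",T(onz(c,g(137,93),.1005)),T(onz(c,g(579,93),.1005)))
print("head bottom near edge",T(onz(c,g(318,303),hb)),T(onz(c,g(409,303),hb)), hb)
print("slot chamfer near edge",T(onz(c,g(357,258),.112)))
print("head top",T(onz(c,g(303,370),hb+.034)),T(onz(c,g(427,370),hb+.034)))
print(p,"lock(0.655,0.036) ->",T(np.array([.655,.036,.112])))
```

```text
bezel near edge [ 19.15 -17.18  27.83] [19.19 16.9  27.57]
plate near edge [ 29.36 -28.12  39.43] [29.4  28.   39.01]
head bottom near edge [ 16.98  -3.95 -11.94] [ 17.     5.26 -12.01] 0.15166432433376353
slot chamfer near edge [10.86 -0.14 27.69]
head top [ 21.37  -4.37 -45.93] [ 21.39   5.92 -46.01]
[0.65613773 0.03580442 0.13966432] lock(0.655,0.036) -> [ 1.1   0.19 27.67]
```

The key sits about 0.8 mm too far along tool +y relative to the bezel, and x matches. I correct that and lower the tip into the chamfer.

move_arm(motion="0 -0.008 0 0;0 -0.008 0.04 0;0 -0.008 0.08 0;0 -0.008 0.1 0;0 -0.008 0.1 0")

```text
time_s: 18.58
eef_pos: [0.6558, 0.035, 0.1294]
ee_rot: [0.094, 0.996, -0.004, -0.001]
ft_force: [-0.6, 0.8, -1.4]
width: 0.0103
```

move_arm(motion="0 0 0.01 0;0 0 0.02 0;0 0 0.03 0;0 0 0.03 0")

```text
time_s: 19.08
eef_pos: [0.6561, 0.0347, 0.1267]
ee_rot: [0.094, 0.996, -0.004, -0.001]
ft_force: [0.5, -1.5, 2.8]
width: 0.0098
```

move_arm(motion="0 0 0.01 0;0 0 0.02 0;0 0 0.02 0")

```text
time_s: 19.45
eef_pos: [0.6566, 0.0346, 0.1249]
ee_rot: [0.094, 0.996, -0.004, -0.001]
ft_force: [3.4, -0.5, 1.4]
width: 0.0095
```

move_arm(motion="-0.005 0 0.01 0;-0.005 0 0.02 0;-0.005 0 0.02 0")

```text
time_s: 19.82
eef_pos: [0.6567, 0.0346, 0.1224]
ee_rot: [0.094, 0.996, -0.004, -0.001]
ft_force: [0.2, 0.8, -1.5]
width: 0.0097
```

```bash
python3 snap.py l3;python3 - <<'E'
from plant import robot
from h import *
import cv2
i=robot.get_image("side")["pixels"][:,:,::-1];j=robot.get_image("scene")["pixels"][:,:,::-1]
b=cv2.imread('pics/l3.png')
cv2.imwrite('pics/l3b.png',cv2.hconcat([cv2.resize(i[135:215,275:340],None,fx=6,fy=6,interpolation=cv2.INTER_CUBIC),cv2.resize(j[170:250,235:300],None,fx=6,fy=6,interpolation=cv2.INTER_CUBIC)]))
cv2.imwrite('pics/l3a.png',cv2.resize(b[165:265,260:380],None,fx=6,fy=6,interpolation=cv2.INTER_CUBIC))
E
```

```text
19.875 0.010117795738276352 [-0.80989076 -0.48499408 -1.27230421] 169.24705648881795 [0.65674238 0.03455511 0.12244021]
```

View pics/l3a.png

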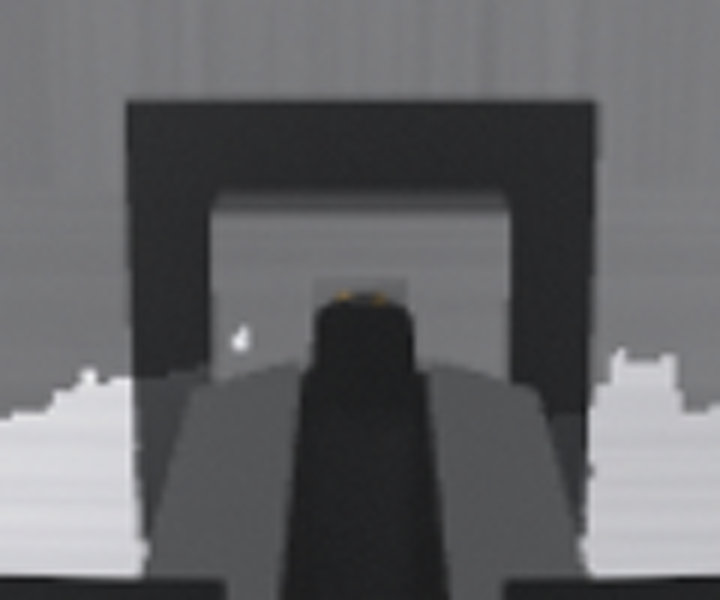

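View pics/l3b.png

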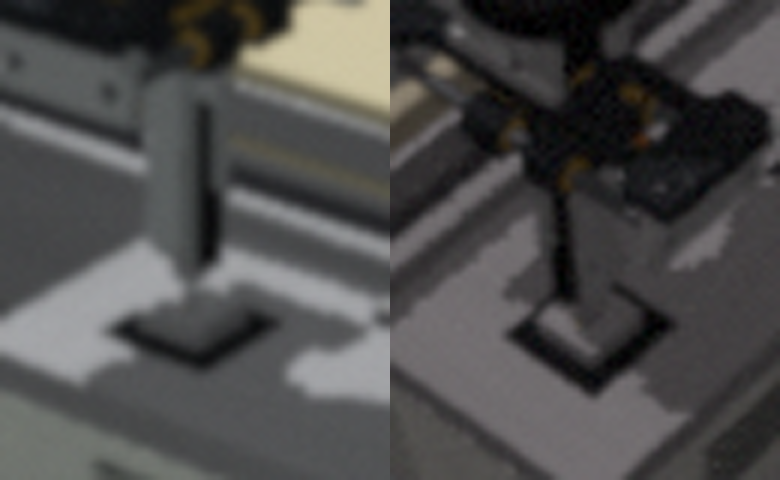

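move_arm(motion="0 0 0.01 -0.015;0 0 0.015 -0.022;0 0 0.02 -0.022;0 0 0.025 0;0 0 0.03 0.022;0 0 0.035 0.022;0 0 0.04 0;0 0 0.04 -0.022;0 0 0.04 0")

```text
time_s: 21.1
eef_pos: [0.6568, 0.034, 0.1185]
ee_rot: [0.092, 0.996, -0.004, -0.001]
ft_force: [-1.5, -1.5, 1.7]
width: 0.0097
```

move_arm(motion="0 0 0.01 -0.015;0 0 0.015 -0.022;0 0 0.02 -0.022;0 0 0.025 0;0 0 0.03 0.022;0 0 0.035 0.022;0 0 0.04 0;0 0 0.04 -0.022;0 0 0.045 0;0 0 0.05 0.022;0 0 0.05 0.01;0 0 0.05 0")

```text
time_s: 22.6
eef_pos: [0.6565, 0.0338, 0.1133]
ee_rot: [0.088, 0.996, -0.004, -0.001]
ft_force: [-2.3, -0.7, 0.1]
width: 0.01
```

move_arm(motion="0 0 0.01 0.01;0 0 0.02 0.022;0 0 0.025 0.022;0 0 0.03 0;0 0 0.035 -0.015;0 0 0.04 0.002;0 0 0.045 0.022;0 0 0.05 0.002;0 0 0.055 0.002;0 0 0.055 0.002")

```text
time_s: 23.85
eef_pos: [0.6564, 0.0338, 0.1079]
ee_rot: [0.094, 0.996, -0.004, -0.001]
ft_force: [-3.6, 1.1, 3.8]
width: 0.0098
```

```bash
python3 snap.py l4;python3 - <<'E'
from plant import robot
from h import *
import cv2
i=robot.get_image("side")["pixels"][:,:,::-1];j=robot.get_image("scene")["pixels"][:,:,::-1]
b=cv2.imread('pics/l4.png')
cv2.imwrite('pics/l4b.png',cv2.hconcat([cv2.resize(i[135:215,275:340],None,fx=6,fy=6,interpolation=cv2.INTER_CUBIC),cv2.resize(j[170:250,235:300],None,fx=6,fy=6,interpolation=cv2.INTER_CUBIC)]))
cv2.imwrite('pics/l4a.png',cv2.resize(b[165:265,260:380],None,fx=6,fy=6,interpolation=cv2.INTER_CUBIC))
E
```

```text
23.9 0.009807742240409522 [-3.67898096  0.1178868   3.92817119] 169.2089459797486 [0.65640155 0.03384777 0.10785938]
```

View pics/l4a.png

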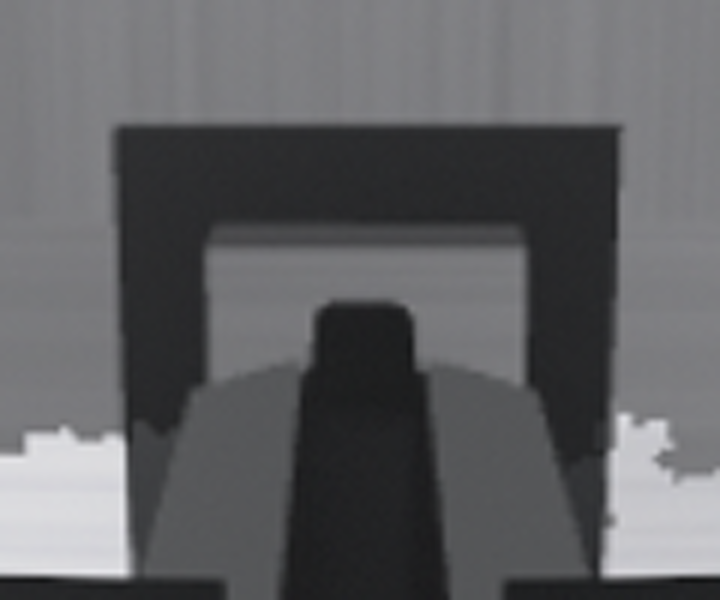

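View pics/l4b.png

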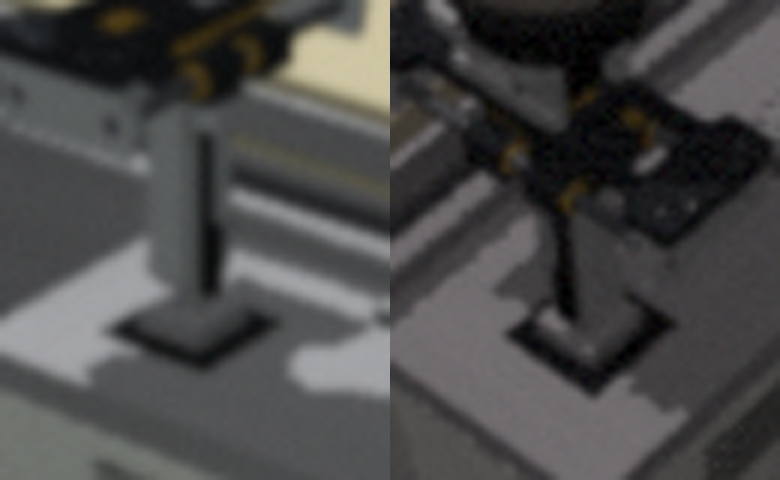

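move_arm(motion="0.005 0 0.005 -0.01;0.005 0 0.01 0.01;0.005 0 0.01 0;0.005 0 0.01 0")

```text
time_s: 24.5
eef_pos: [0.6566, 0.0342, 0.1078]
ee_rot: [0.094, 0.996, -0.004, -0.001]
ft_force: [-3.4, 0.9, 11.5]
width: 0.0097
```

Pressing a further millimetre did not move it, and the force rose to 11.5 N, so the collar is home. I turn it clockwise with the tool's axis compensated for the key's offset in the grip.

move_arm(motion="0.002 -0.003 0.006 0.029;0.005 -0.006 0.006 0.057;0.007 -0.008 0.006 0.083;0.007 -0.008 0.006 0.083")

```text
time_s: 25.0
eef_pos: [0.6562, 0.0337, 0.1078]
ee_rot: [0.348, 0.937, -0.004, 0.001]
ft_force: [-2.8, 1.4, 7.6]
width: 0.0098
```

move_arm(motion="0.002 -0.003 0.005 0.028;0.005 -0.006 0.005 0.056;0.008 -0.009 0.005 0.084;0.011 -0.011 0.005 0.11;0.012 -0.011 0.005 0.125;0.012 -0.011 0.005 0.125")

```text
time_s: 25.75
eef_pos: [0.6553, 0.0334, 0.1078]
ee_rot: [0.68, 0.733, -0.003, 0.003]
ft_force: [-0.3, -1.1, 5.4]
width: 0.0096
```

```bash
python3 snap.py m1
```

```text
25.8 0.009639434529224158 [-0.77236181 -1.32473989  5.7175728 ] 94.32966886217305 [0.65530357 0.03340775 0.10781648]
```

View pics/m1.png

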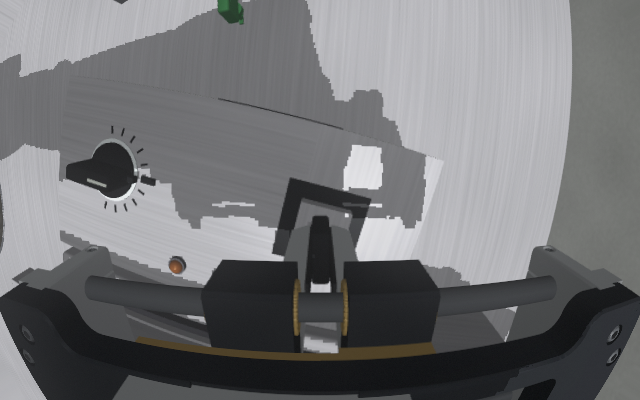

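move_arm(motion="0.002 -0.003 0.005 0.028;0.005 -0.006 0.005 0.056;0.006 -0.007 0.005 0.07;0.006 -0.007 0.005 0.07")

```text
time_s: 26.3
eef_pos: [0.6549, 0.0334, 0.1078]
ee_rot: [0.823, 0.567, -0.002, 0.004]
ft_force: [-2.9, -1.6, 8.4]
width: 0.0099
```

```bash
python3 snap.py m2; python3 -c "
from plant import robot
s=robot.observe();print(s['torque'],s['joint_torque'],s['q'])"
```

```text
26.35 0.009985554096501323 [-3.03465808 -1.41937287  8.75847862] 69.22140912409013 [0.6548902  0.03351654 0.10780503]
[-0.56640161  0.72292035  0.09597252] [ -1.39768247 -90.9099555   -4.62986648 -39.89131451  -0.47009373
  -1.33429449  -0.50958334] [ 0.05268247  0.48889755 -0.27822405  1.71160785  0.16879027  0.96421982
 -0.65386037]
```

move_arm(motion="0.001 -0.002 0.005 0.01;0.001 -0.002 0.005 0.017;0.001 -0.002 0.005 0.017")

```text
time_s: 26.72
eef_pos: [0.6549, 0.0334, 0.1078]
ee_rot: [0.852, 0.524, -0.002, 0.004]
ft_force: [-4.4, -0.9, 8.8]
width: 0.01
```

```bash
python3 snap.py m3
python3 - <<'E'
from plant import robot
import cv2
s=robot.observe();print(s['torque'],s['joint_torque'][6])
b=cv2.imread('pics/m3.png')
cv2.imwrite('pics/m3a.png',cv2.resize(b[165:295,240:400],None,fx=4.6,fy=4.6,interpolation=cv2.INTER_CUBIC))
E
```

```text
26.775 0.009399551638118913 [-4.12038434 -0.76366087  9.72639757] 63.20775169157388 [0.65482303 0.03345766 0.10778714]
[-0.15219894  1.13418084  0.17594484] -0.3493324387818575
```

View pics/m3a.png

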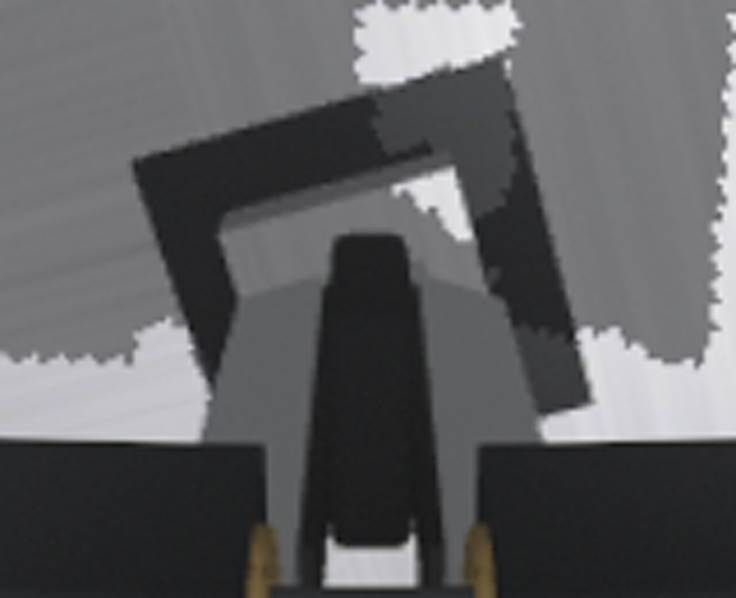

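View pics/m3.png

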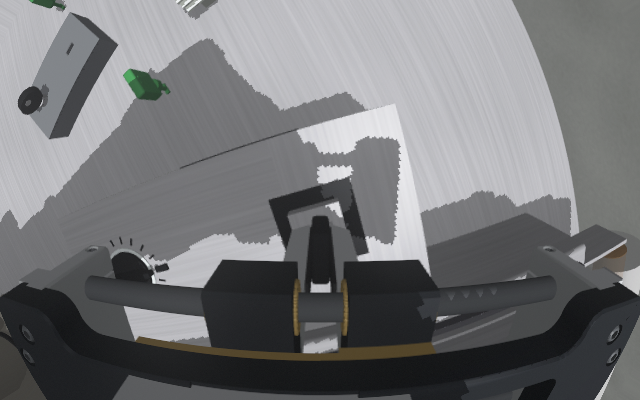

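move_arm(motion="0 -0.001 0.004 0.008;0 -0.001 0.004 0.012;0 -0.001 0.004 0.012;0 -0.001 0.004 0.012")

```text
time_s: 27.28
eef_pos: [0.6548, 0.0335, 0.1078]
ee_rot: [0.87, 0.493, -0.002, 0.005]
ft_force: [-4.8, 0.1, 8.2]
width: 0.0097
```

```bash
python3 snap.py m4
python3 - <<'E'
from plant import robot
import cv2
for k in range(4):
    robot.get_image("side"); s=robot.observe();print(s['torque'],s['joint_torque'][6],s['ft_force'])
b=cv2.imread('pics/m4.png')
cv2.imwrite('pics/m4a.png',cv2.resize(b[165:295,240:400],None,fx=4.6,fy=4.6,interpolation=cv2.INTER_CUBIC))
E
```

```text
27.325 0.00977423690962011 [-3.86639303 -0.36925927  8.34340347] 59.01192199677101 [0.65476181 0.03347029 0.10781518]
[-0.02109274  1.18397361  0.20505291] -0.22331183776259422 [-4.58230208 -0.06694567  8.07942596]
[-0.02385919  1.19387754  0.18812796] -0.22284108214080334 [-4.87029882 -0.32647311  7.86161581]
[0.05446001 1.10759104 0.18145941] -0.22247036453336477 [-4.56526258  0.62762591  7.97666773]
[0.01550873 1.10095863 0.14966306] -0.22275430150330067 [-4.73684273 -0.30958353  9.26399768]
```

View pics/m4a.png

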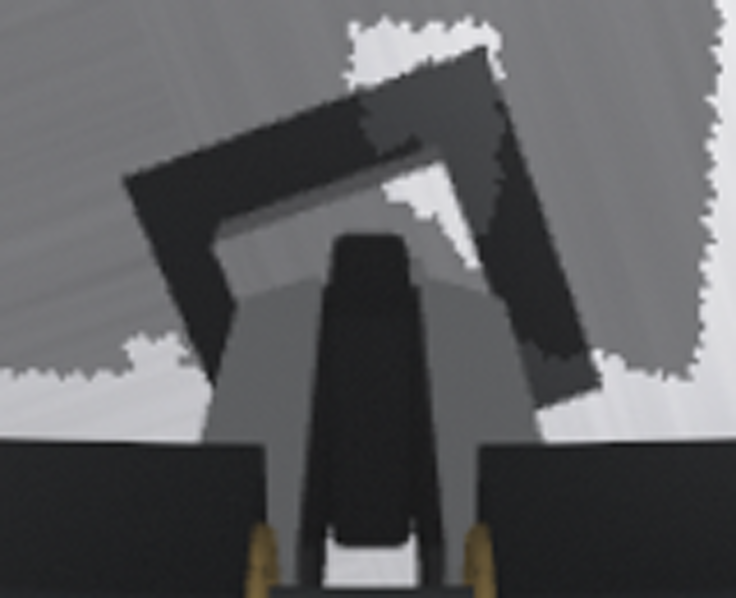

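Run:
```python
import cv2,numpy as np
ims=[cv2.imread(f'pics/{n}.png')[210:290,290:350] for n in ("l1","l4","m1","m2","m3","m4")]
row=[cv2.resize(i,None,fx=4.2,fy=4.8,interpolation=cv2.INTER_CUBIC) for i in ims]
g=lambda i:np.clip(i.astype(float)*2.5,0,255).astype(np.uint8)
cv2.imwrite('pics/cmp.png',cv2.resize(g(np.vstack([np.hstack(row[:3]),np.hstack(row[3:])])),(756,600)))
for n,i in zip(("l1","l4","m1","m2","m3","m4"),ims):
    gr=i.mean(2)
    out=[]
    for r in (12,20,30,40,50,60,66):
        c=np.where(gr[r]<50)[0]; c=c[(c>12)&(c<48)]; out.append((r,c.min() if len(c) else None,c.max() if len(c) else None))
    print(n,out)
```

```text
l1 [(12, np.int64(23), np.int64(41)), (20, np.int64(20), np.int64(40)), (30, np.int64(19), np.int64(41)), (40, np.int64(18), np.int64(42)), (50, np.int64(17), np.int64(44)), (60, np.int64(16), np.int64(44)), (66, np.int64(15), np.int64(45))]
l4 [(12, np.int64(23), np.int64(38)), (20, np.int64(20), np.int64(40)), (30, np.int64(19), np.int64(41)), (40, np.int64(18), np.int64(42)), (50, np.int64(17), np.int64(43)), (60, np.int64(16), np.int64(44)), (66, np.int64(16), np.int64(45))]
m1 [(12, np.int64(23), np.int64(38)), (20, np.int64(20), np.int64(40)), (30, np.int64(19), np.int64(41)), (40, np.int64(18), np.int64(42)), (50, np.int64(17), np.int64(43)), (60, np.int64(16), np.int64(44)), (66, np.int64(16), np.int64(45))]
m2 [(12, np.int64(23), np.int64(38)), (20, np.int64(20), np.int64(40)), (30, np.int64(19), np.int64(41)), (40, np.int64(18), np.int64(42)), (50, np.int64(17), np.int64(43)), (60, np.int64(16), np.int64(44)), (66, np.int64(16), np.int64(45))]
m3 [(12, np.int64(23), np.int64(38)), (20, np.int64(20), np.int64(40)), (30, np.int64(19), np.int64(41)), (40, np.int64(18), np.int64(42)), (50, np.int64(17), np.int64(43)), (60, np.int64(17), np.int64(44)), (66, np.int64(16), np.int64(45))]
m4 [(12, np.int64(23), np.int64(38)), (20, np.int64(20), np.int64(40)), (30, np.int64(19), np.int64(41)), (40, np.int64(18), np.int64(42)), (50, np.int64(17), np.int64(43)), (60, np.int64(17), np.int64(44)), (66, np.int64(16), np.int64(45))]
```

View pics/cmp.png

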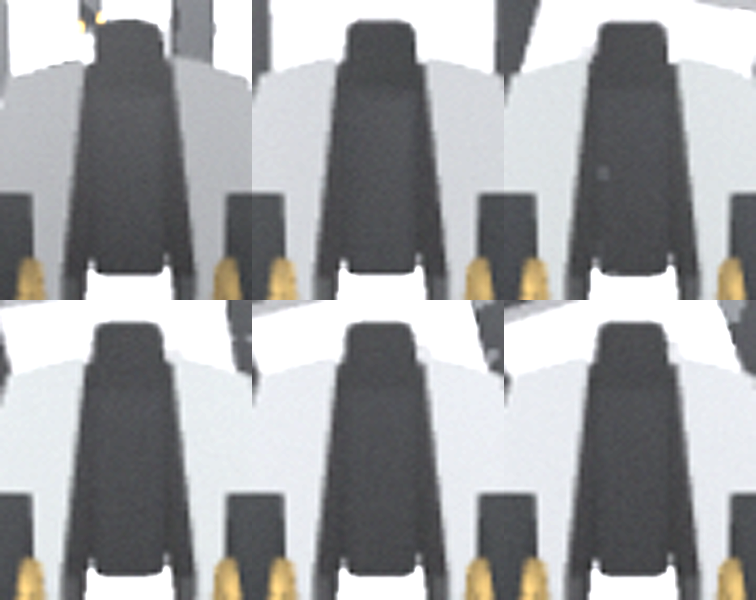

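Run:
```python
from plant import robot
import cv2
i=robot.get_image("side")["pixels"][:,:,::-1];j=robot.get_image("scene")["pixels"][:,:,::-1]
cv2.imwrite('pics/n1.png',cv2.hconcat([cv2.resize(i[140:240,270:390],None,fx=3.3,fy=5,interpolation=cv2.INTER_CUBIC),cv2.resize(j[160:260,230:350],None,fx=3.3,fy=5,interpolation=cv2.INTER_CUBIC)]))
s=robot.observe();print(s['time_s'],s['torque'],s['ft_force'],s['eef_pos'],s['width'])
```

```text
27.625 [0.02223521 1.20037345 0.1733625 ] [-4.66776572 -0.07314135  9.27199433] [0.65475316 0.03342231 0.10778545] 0.009957572768932764
```

View pics/n1.png

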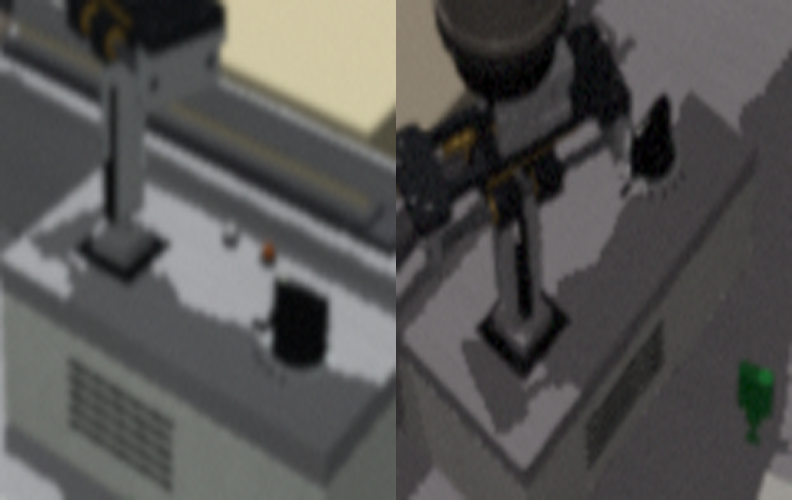

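The collar is on the bezel, the key is held turned, and the dial bar still points at the index block. I hand in the job.

```bash
python3 -c "
from plant import robot
print(robot.finish_job()); s=robot.observe(); print(s['time_s'],s['width'],s['ft_force'],s['torque'],s['eef_pos'])"
```

```text
the job is handed in; nothing more can be done
None
the job is handed in; nothing more can be done
```

I turned the dial back onto the index mark and let go. I then took the square-headed key from the stand, worked it home in the switch, turned it clockwise and handed the job in at 27.6 s, still gripping and holding it.

**Last checks**
- **Dial:** after release, the wrist camera showed the pointer line in line with the index block. The final pictures still show it there.
- **Key home:** the tip is about 23 mm below the mouth by my measurement. Pressing 1 mm further did not move it, and the force rose to 11.5 N.
- **Key turned:** the hand went about 110° clockwise with about 0.18 N m on the wrist. The key did not slip in the fingers (9.9 mm opening, about 9 N downward push).
- **Other objects:** the arm never went near the round-headed key, the trays or the bottle, but I did not measure them again at the end.

**What failed or disagreed**
- **First dial grasp:** it closed just above the bar, and the fingertips pressed on it with about 2.5 N. All three cameras put the fingertips about 14 mm above the reported TCP, while the text says 14 mm below. I used the seen offset from then on.
- **Pins:** I felt no clear sticking; the key went in with only small forces while I rocked it.
- **Plug angle:** I could not see the plug, so its angle is inferred from the hand's turn. The hand ended 20° past the 90° stop, more than the 6–15° you gave, and the wrist torque did not rise clearly over the last 4°.

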